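# Tumble the nuts in the crank tumbler

## Robot

A 6-joint arm with a two-finger parallel gripper is mounted at the origin on the work surface. World frame = base frame: x ahead of the robot, y to its left, z up, the work surface at z = 0. Lengths are in m, angles in rad, forces in N, time in s.
With the tool pointing down it reaches from about 0.3 to 0.775 m from the base axis. Payload 14.6 kg.
Tool frame: the origin (TCP) lies at the very end of the fingers, on their centre line; the grasp point (between the pads) lies tcp_to_grasp behind it (tcp_to_grasp is the distance from the TCP to the grasp point, in m); z points along the fingers, y is the line along which they close (so a half turn about z gives the same grasp; the last joint's range is limited). The gripper opens to 94 mm and grips with 3 to 60 N. Pads are 16 mm wide; open, the fingers measure 119 mm over their backs; the gripper's body (75 mm by 177 mm) begins 78 mm behind the grasp point.
Start: joints at [-1.405, 0.3, 1.521, -0, 1.321, -0.067], TCP at [0.127, -0.535, 0.205] pointing down, gripper open.
Joint ranges: [-3.03, 3.03], [-0.79, 2.21], [0.23, 2.52], [-1.04, 4.18], [0, 3.07], [-2.55, 2.55]. Speed limits (rad/s): [2.22, 2.22, 2.57, 3.14, 3.14, 3.14].

## Interface

Orientations are given as a unit quaternion [x, y, z, w].
In Python, from bench import observe, snapshot, hand_in, tcp_to_grasp gives the robot as it stands.
- The arm moves only by the tool carry_out, never from a script. Its arguments are lists of equal length, an entry for each row: "slide": the shift along the tool's x, y, z in mm, a list of three; "roll": the turn about the tool's z in degrees. In form: {"slide": [[dx, dy, dz], ...], "roll": [roll, ...]}. A call has 1 to 8 rows; each row is the pose to reach, as a shift and turn from the pose commanded when the call began, along the tool's axes at that moment; what a row does not reach only later rows make up. A row lasts 1/8 s, in which the tool goes at most 62.5 mm and 10.7 degrees, less where a joint would pass 70% of its speed; a pose out of reach is approached as far as the arm can. A call with a gripper value outside its range is refused whole. "gripper" is the closure, from -1 (fully open) to 1 (shut), so that 0 is half open, set as the call begins (left out, the last holds). The fingers move at their own pace and stop on an object; the grip force is fixed at half the most. Time passes only in rows, so rows that repeat a pose let the fingers close. It gives the time, the measured TCP pose, the force, the opening and the grip force at its end, in the units of the state.
- observe(): the state, without advancing time (a new reading comes with each control period).
- snapshot(name): name is "side" or "top"; returns a dict with "frame" (384x512x3 uint8, blue, green, red), "fx", "fy", "cx", "cy" (pixels), "extrinsics" (4x4, takes a point from world to camera coordinates). Camera axes: x right, y up, looking along -z (the intrinsics and any distortion apply to the point x, -y, -z); pixel columns grow to the right and rows downward; lengths in m; the calibration is good to about 2 mm. A picture is of the moment at which its call begins. There is no depth.
- hand_in(): hands the job in; it is judged then, once.
The state is a dict: "t": time; "joint_pos": joint angles; "qd": joint speeds; "joint_torque": joint torques, N m; "eef_pos": TCP position; "ee_rot": TCP orientation; "ft_force": force on the tool from outside, world axes, zero at the start; "torque": the same for the moment, N m; "opening": finger opening in m; "grasp_force": force on a finger pad.
Only numpy, scipy, OpenCV 4.12 (cv2) and the standard library are available. Lean on these libraries where they do the work, as an engineer would, in place of code of your own. Each camera call takes 0.05 s, during which the arm holds its last target. There are 200 camera calls.

## Task

Gather every loose hex nut on the bench into the scoop tray with the ones already there, then tip the whole trayful into the round tub of the hand tumbler and stand the empty tray upright on the bench again. After that fit the crank on the square shaft in the middle of the tub, wind the shaft clockwise (seen from above) at least three full turns, then lift the crank off and lay it flat on the black rubber mat. Leave the mug, bar clamp, ratchet and sockets where they are.

Things in the scene. Friction and masses are not known exactly. Their poses are not given: they have to be found in the camera images.
- tray: Loose smooth steel scoop tray, 0.28 kg; nuts slide out once tipped some 35 degrees (50 is ample). Origin on the underside. Floor 4 mm thick, x -75 to +60 mm; rear wall at +x; side walls 47 mm tall, 110 mm apart over their outsides. Open pouring lip at -x: the floor slopes up 8 mm from x = -75 to its edge at x = -109. Fingers fit down into it between x = -80 and 0, ahead of the handle.
- tray_handle (a point): Centre of the tray's bridge handle: black bar, 14 mm in tray x, 18 mm tall, 110 mm long along tray y, at tray x = +22, z = 81 mm (bar from 72 to 90 mm). Same axes as the tray. Pinch it across tray x from above.
- nut1: dark steel hex nut, 30 mm across flats (35 over corners), 24 mm tall, 50 to 100 g; origin at the centre of its underside (the top face if it lies upside down), z along its bore, flats face its own x axis and every 60 degrees from it. Stands on the bench at the start, or is absent.
- nut2: dark steel hex nut, 30 mm across flats (35 over corners), 24 mm tall, 50 to 100 g; origin at the centre of its underside (the top face if it lies upside down), z along its bore, flats face its own x axis and every 60 degrees from it. Stands on the bench at the start, or is absent.
- nut3: dark steel hex nut, 30 mm across flats (35 over corners), 24 mm tall, 50 to 100 g; origin at the centre of its underside (the top face if it lies upside down), z along its bore, flats face its own x axis and every 60 degrees from it. Stands on the bench at the start, or is absent.
- nut4: dark steel hex nut, 30 mm across flats (35 over corners), 24 mm tall, 50 to 100 g; origin at the centre of its underside (the top face if it lies upside down), z along its bore, flats face its own x axis and every 60 degrees from it. Stands on the bench at the start, or is absent.
- nut5: dark steel hex nut, 30 mm across flats (35 over corners), 24 mm tall, 50 to 100 g; origin at the centre of its underside (the top face if it lies upside down), z along its bore, flats face its own x axis and every 60 degrees from it. Lies in the tray's rear half, under and behind the handle, at the start.
- nut6: dark steel hex nut, 30 mm across flats (35 over corners), 24 mm tall, 50 to 100 g; origin at the centre of its underside (the top face if it lies upside down), z along its bore, flats face its own x axis and every 60 degrees from it. Lies in the tray's rear half, under and behind the handle, at the start.
- tub_mid (a point): Centre of the inside of the tumbler's open-topped round tub, 65 mm above the bench, on its upright axis. Tub 204 mm across outside, 194 inside; inner floor 34 mm and rim 98 mm above the bench; three ribs stand in 10 mm from the wall. A post 34 mm across stands in its middle up to shaft_foot; the nuts go in the ring around it. Tub, post and shaft turn together.
- shaft_foot (a point): Fixed point on the tub's axis, 125 mm above the bench: top of the tub's centre post (34 mm across), the shoulder on which the crank's hub comes to rest and from which the square shaft rises. z up; does not turn with the shaft.
- shaft_top (a point): Tip of the square shaft, 35 mm above shaft_foot. Turns with the shaft: its x and y axes are normal to the flats. The shaft is 12 mm square up to 26 mm, then tapers to 6 mm square at the tip.
- shaft (a joint): Turn of the square shaft with the tub, rad, growing clockwise seen from above, 0.1 to 0.75 at the start, no stops; light friction (about 0.1 N m).
- crank: Loose steel crank, 0.32 kg, balanced about its hub, flat on the mat at the start. Origin: centre of the hub's underside, z up. Hub 30 x 30 mm, 44 tall, 15 mm square bore right through, sides along crank x and y. Arm 18 wide, 12 thick along +x; counterweight 26 wide, 12 thick to x = -43. Pinch the hub across crank y. Seated when the underside stands on the shoulder at shaft_foot.
- grip_mid (a point): Middle of the crank's upright wooden grip, 24 mm diameter, at crank x = +65 mm; the grip stands from 13.5 to 63.5 mm above the crank's underside (this point at 40.5 mm) and turns freely on its pin, so it can be held with unchanging tool direction while the crank goes round.
- crank_mid (a point): Point on the crank's underside at crank x = +15 mm, the middle of its length; used to judge where the crank lies.
- mat: Fixed black rubber mat, 200 mm (its x) by 130 mm (its y), 4 mm thick; origin at the centre of its underside.
- mug: White ceramic mug of pencils, 84 mm across, 95 mm tall (pencils to 160 mm); origin under its centre. Bystander.
- clamp: Orange plastic bar clamp lying flat, 240 mm long along its y, jaws to its +x, 103 mm wide, 22 mm tall; bystander.
- ratchet: Ratchet handle lying along its x, from -100 to +97 mm, 34 mm wide, 22 mm tall; bystander.
- sockets: Rail 130 x 24 mm along its x with three chrome sockets, 44 mm tall; bystander.
Not all that is in view belongs to the job. Leave any yellow look-alike of the nut4 alone. What is shaped like the nut2 but purple is not meant.

How it is judged:
By the outcome, as a careful person would: the job done as asked, in the order asked, and still so for the second after the job is handed in, with the robot touching nothing.
Of nut1, nut2, nut3, nut4 only 2 to 4 are there at a start; the rules pass over those that are not, and their reading is None.
At some moment in a run one of nut1, nut2, nut3, nut4 may be knocked a few centimetres aside while the robot is not near it.
It also fails if it takes over 210 s, if anything falls off the work surface, if the arm or the gripper's body presses on something with over 40 N, if the wrist force passes 120 N, or if a joint passes its speed limit or range.

## Working session

There is one attempt and no reset: what is moved stays moved. The work goes in short steps, Python scripts to look and compute and a tool call to move; the robot and the scene stay as the last step left them, time stands still between calls to the robot, and variables do not carry over. Pictures are saved under pics/ and viewed, at most 14 in all, crops included, and the job is handed in when it is done.

Besides the shell and the picture viewer there is one more tool, called after "Emit:" as name([rows], argument=value, ...), one row to a line, values as JSON. carry_out: Moves the arm, as the interface text tells. Its arguments: {"type":"object","properties":{"slide":{"type":"array","items":{"type":"array","items":{"type":"number"}}},"roll":{"type":"array","items":{"type":"number"}},"gripper":{"type":"number"}},"required":["slide","roll"]}

```bash
mkdir -p pics; ls
cat > h.py <<'E'
import numpy as np, cv2
from bench import observe, snapshot, hand_in, tcp_to_grasp
from scipy.spatial.transform import Rotation as R
def ray(s,u,v,z):
    E=np.array(s["extrinsics"]);d=np.array([(u-s["cx"])/s["fx"],-(v-s["cy"])/s["fy"],-1.])
    Rw=E[:3,:3].T;c=-Rw@E[:3,3];w=Rw@d
    return c+w*(z-c[2])/w[2]
def proj(s,p):
    E=np.array(s["extrinsics"]);q=E[:3,:3]@np.array(p)+E[:3,3]
    return np.array([s["cx"]-s["fx"]*q[0]/q[2], s["cy"]+s["fy"]*q[1]/q[2]])
def cam(s):
    E=np.array(s["extrinsics"]);return -E[:3,:3].T@E[:3,3]
E
python3 - <<'E'
from h import *
print(tcp_to_grasp); o=observe(); print(o["t"],o["eef_pos"],o["ee_rot"],o["opening"],R.from_quat(o["ee_rot"]).as_matrix().round(3))
for n in("top","side"):
    s=snapshot(n); cv2.imwrite(f"pics/{n}0.png",cv2.resize(s["frame"],None,fx=1.5625,fy=1.5625,interpolation=cv2.INTER_CUBIC)); print(n,s.keys(),s["fx"],s["cx"],s["cy"],cam(s))
    for c in [(0,0),(511,0),(0,383),(511,383)]: print(ray(s,*c,0).round(3))
E
```

```text
pics
0.0188
0.0 [ 0.12681422 -0.53489142  0.20486828] [ 9.93234423e-01  1.16124998e-01 -4.63442371e-05 -6.03035088e-04] 0.09378061509800846 [[ 0.973  0.231 -0.   ]
 [ 0.231 -0.973  0.001]
 [ 0.    -0.001 -1.   ]]
top dict_keys(['frame', 'fx', 'fy', 'cx', 'cy', 'extrinsics']) 354.79757762957536 254.29146464880685 190.24894782242413 [0.40513271 0.00909984 1.07226428]
[1.358 0.835 0.   ]
[ 1.258 -0.944  0.   ]
[0.129 0.726 0.   ]
[ 0.044 -0.687  0.   ]
side dict_keys(['frame', 'fx', 'fy', 'cx', 'cy', 'extrinsics']) 499.91162252949925 252.72016801368576 199.6788038549612 [ 0.14796091 -1.16526159  1.0664152 ]
[-0.283  3.412  0.   ]
[3.409 1.887 0.   ]
[-0.182 -0.286  0.   ]
[ 0.963 -0.724  0.   ]
```

View pics/top0.png

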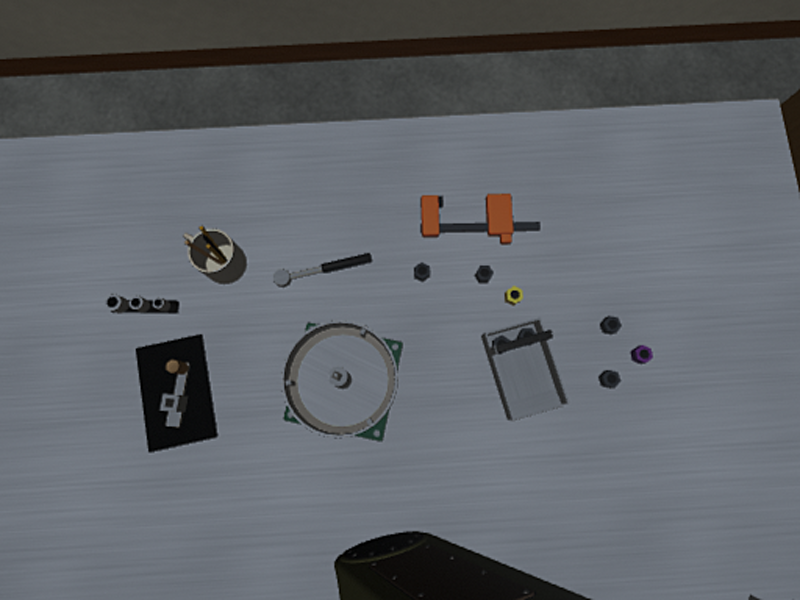

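View pics/side0.png

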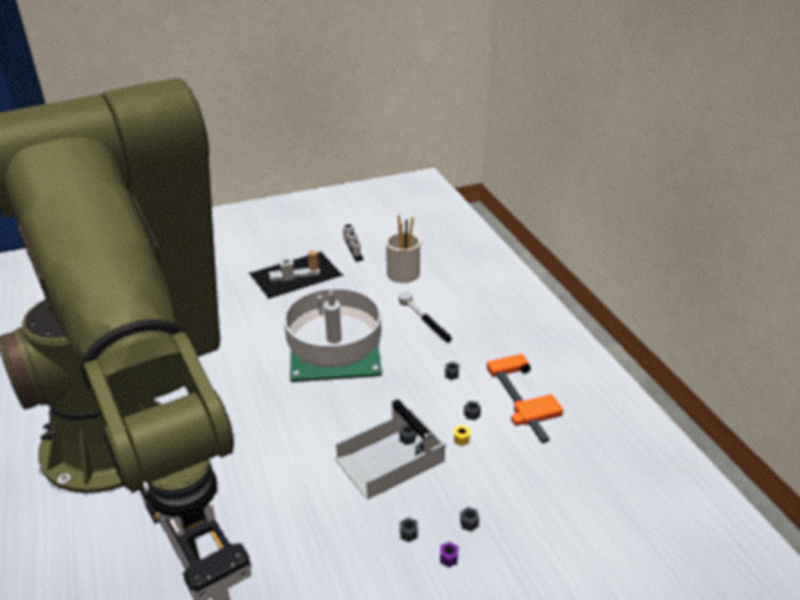

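The top view shows four loose dark nuts at scaled pixels (422,271), (484,273), (610,325) and (609,379). The yellow nut at (514,295) and the purple one at (642,354) are decoys. The tray is around (525,370), the tub at (340,380) and the crank on the mat at (173,400).

```bash
cat >> h.py <<'E'
def nuts(s):
    f=s["frame"].astype(int);mx=f.max(2);sat=mx-f.min(2)
    m=((mx<75)&(sat<28)).astype(np.uint8)
    n,l,st,c=cv2.connectedComponentsWithStats(m)
    return [(c[i].round(1),st[i][4],ray(s,*c[i],.014).round(3)[:2]) for i in range(1,n) if 40<st[i][4]<400 and st[i][2]<22 and st[i][3]<22]
E
python3 - <<'E'
from h import *
s=snapshot("top")
for a in nuts(s): print(a)
f=s["frame"]
c=cv2.resize(f[195:300,80:270],None,fx=4,fy=4,interpolation=cv2.INTER_CUBIC);c2=cv2.resize(f[195:275,300:375],None,fx=4,fy=4,interpolation=cv2.INTER_CUBIC)
o=np.zeros((420+0,760,3),np.uint8);o[:]=c;cv2.imwrite("pics/c1.png",o);cv2.imwrite("pics/c2.png",cv2.resize(c2,None,fx=2,fy=2))
E
```

```text
(array([336.7, 144.5]), np.int32(101), array([ 0.76 , -0.275]))
(array([269.5, 173.7]), np.int32(98), array([ 0.678, -0.058]))
(array([309.2, 175. ]), np.int32(96), array([ 0.667, -0.179]))
(array([390.1, 207.9]), np.int32(121), array([ 0.551, -0.414]))
(array([254.2, 226.5]), np.int32(44), array([ 0.518, -0.001]))
(array([389.5, 242.2]), np.int32(124), array([ 0.449, -0.398]))
```

View pics/c1.png

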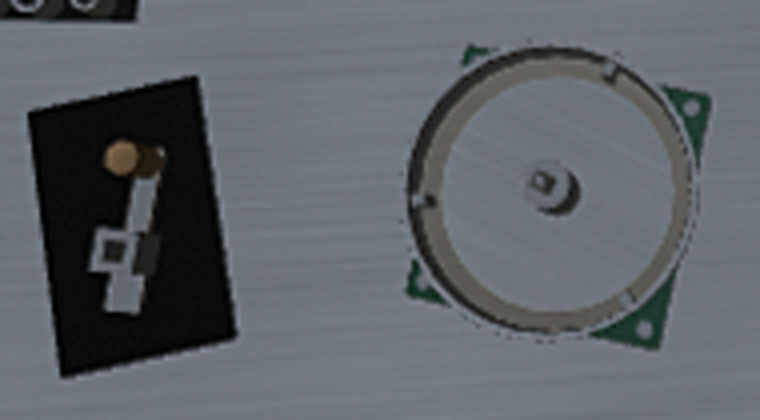

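View pics/c2.png

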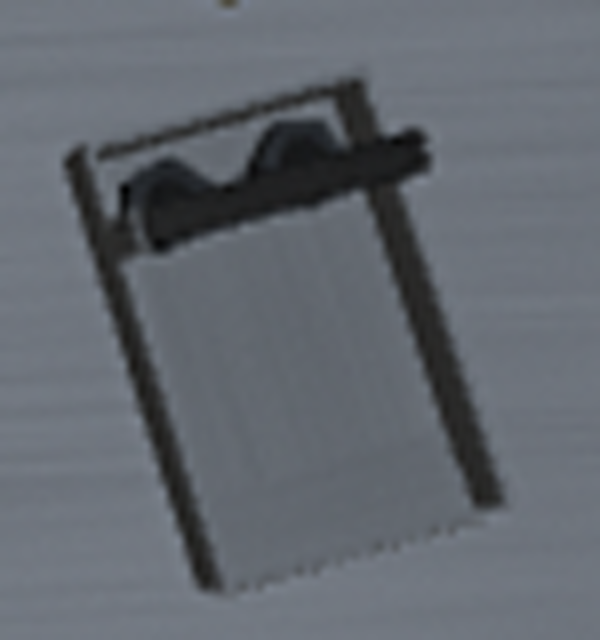

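Run:
```python
from h import *
s=snapshot("top")
P=lambda u,v,z,ox,oy,k: ray(s,ox+(u+.5)/k-.5,oy+(v+.5)/k-.5,z)
a=lambda u,v,z:P(u,v,z,80,195,4); b=lambda u,v,z:P(u,v,z,300,195,8)
hub=a(114,250,.048);gr=a(122,157,.0675);print("hub",hub,"grip",gr,np.linalg.norm((gr-hub)[:2]),np.degrees(np.arctan2(*(gr-hub)[1::-1])))
print("tip",a(543,183,.16),"post",a(549,185,.125),"rim",a(549,190,.098))
mt=[a(*p,.004) for p in((28,113),(198,76),(237,338),(62,377))];print("mat",np.mean(mt,0),[np.linalg.norm(mt[i]-mt[i-1]) for i in range(4)],np.degrees(np.arctan2(*(mt[0]-mt[3])[1::-1])))
w=[b(*p,.047) for p in((75,160),(350,85),(488,505),(208,590))];print("tray",[np.linalg.norm(w[i]-w[i-1]) for i in range(4)]);
ax=(w[0]-w[3])+(w[1]-w[2]);an=np.arctan2(ax[1],ax[0]);x=np.array([np.cos(an),np.sin(an)]);rear=(w[0]+w[1])[:2]/2;front=(w[2]+w[3])[:2]/2;print(np.degrees(an),rear,front,"origin",rear-.06*x,"handle",rear-.038*x)
be=[b(148,228,.09),b(425,155,.09)];print("bar",be,np.mean(be,0),np.linalg.norm(be[0]-be[1]))
s2=snapshot("side")
for p in (rear-.06*x,): print(proj(s2,[*p,0])*1.5625, proj(s2,[*(rear-.038*x),.09])*1.5625)
for q in [a(549,185,.125),hub,gr]: print(proj(s2,q)*1.5625)
for n in nuts(s): print(n[2],proj(s2,[*n[2],.014])*1.5625)
```

```text
hub [0.45233907 0.41781348 0.048     ] grip [0.5157108  0.40610798 0.0675    ] 0.06444373265690637 -10.465247038408375
tip [0.47325492 0.10147205 0.16      ] post [0.47432209 0.10109955 0.125     ] rim [0.47292016 0.10384685 0.098     ]
mat [0.47303252 0.42319167 0.004     ] [np.float64(0.19689766182694324), np.float64(0.12901064739738022), np.float64(0.1973993615797297), np.float64(0.12797335290824305)] 9.365554111022062
tray [np.float64(0.15861586302326217), np.float64(0.10537945214224466), np.float64(0.15667889759072143), np.float64(0.10500379936976303)]
11.943146389921278 [ 0.55116845 -0.21334078] [ 0.39693372 -0.24596446] origin [ 0.49246725 -0.22575724] handle [ 0.51399102 -0.22120454]
bar [array([ 0.50946983, -0.17776739,  0.09      ]), array([ 0.52926487, -0.27682922,  0.09      ])] [ 0.51936735 -0.2272983   0.09      ] 0.10102024102696933
[395.19525112 454.81994813] [405.16946456 414.77758128]
[330.41568475 304.88612055]
[285.46391762 260.85888049]
[311.56738777 251.29461861]
[ 0.76  -0.275] [537.62456036 429.82636805]
[ 0.678 -0.058] [450.74919543 369.72246028]
[ 0.667 -0.179] [470.89725624 409.11630713]
[ 0.551 -0.414] [467.64560987 517.62944081]
[ 0.519 -0.001] [368.71540952 371.0809276 ]
[ 0.449 -0.398] [407.26450205 528.19486914]
```

Emit:
carry_out([
  [345,-59,90],
  [345,-59,90],
  [345,-59,90],
  [345,-59,90],
  [345,-59,90],
  [345,-59,90],
  [345,-59,90],
  [345,-59,90],
], roll=[-85,-85,-85,-85,-85,-85,-85,-85], gripper=-0.3)

```text
t: 1.25
eef_pos: [0.4494, -0.3976, 0.1149]
ee_rot: [0.651, 0.759, 0.0, -0.0]
ft_force: [-0.4, 0.3, 0.4]
opening: 0.0609
grasp_force: 0.0
```

Emit:
carry_out([
  [0,0,0],
  [0,0,0],
  [0,0,0],
], roll=[-3.6,-3.6,-3.6])

```text
t: 1.62
eef_pos: [0.4489, -0.3981, 0.1154]
ee_rot: [0.63, 0.776, 0.0, -0.0]
ft_force: [0.3, -0.9, 0.0]
opening: 0.0611
grasp_force: 0.0
```

```bash
cat >> h.py <<'E'
def st():
    o=observe();M=R.from_quat(o["ee_rot"]).as_matrix();print("t",round(o["t"],2),"p",np.round(o["eef_pos"],4),"yaw",round(np.degrees(np.arctan2(M[1,0],M[0,0])),2),"tilt",np.round(M[:2,2],3),"q",np.round(o["joint_pos"],2),"F",np.round(o["ft_force"],1),"op",round(o["opening"],4),round(o["grasp_force"],1));return o,M
def d(p,to,yaw=None):
    "delta in tool axes mm from p to 'to', tool down with given x yaw"
    y=np.radians(yaw);x=np.array([np.cos(y),np.sin(y),0]);M=np.c_[x,np.cross([0,0,-1],x),[0,0,-1]]
    return (M.T@(np.array(to)-p)*1000).round(1)
E
python3 - <<'E'
from h import *
o,M=st(); s=snapshot("top"); print([(n[2],n[1]) for n in nuts(s)])
p=o["eef_pos"]; y=102
A=[.449,-.398];print("toA",d(p,[*A,.003],y))
T=np.array([.4925,-.2258]);an=np.radians(12);x=np.array([np.cos(an),np.sin(an)]);yy=np.array([-x[1],x[0]])
for sl in [(-30,-26),(-30,26),(-64,-26),(-64,26)]: print(sl,d([*A,0],[*(T+x*sl[0]/1e3+yy*sl[1]/1e3),0],y))
E
```

```text
t 1.62 p [ 0.4489 -0.3981  0.1154] yaw 101.85 tilt [-0.  0.] q [-0.79  0.49  1.47 -0.    1.18 -0.99] F [ 0.3 -0.9  0. ] op 0.0611 0.0
[(array([1.028, 0.598]), np.int32(59)), (array([ 0.76 , -0.274]), np.int32(100)), (array([ 0.678, -0.058]), np.int32(98)), (array([ 0.667, -0.179]), np.int32(95)), (array([ 0.448, -0.398]), np.int32(120)), (array([0.382, 0.046]), np.int32(89))]
toA [1.000e-01 1.000e-01 1.124e+02]
(-30, -26) [133.4  48.4   0. ]
(-30, 26) [185.4  48.4   0. ]
(-64, -26) [133.4  14.4   0. ]
(-64, 26) [185.4  14.4   0. ]
```

Emit:
carry_out([
  [0,0,60],
  [0,0,111],
  [0,0,111],
], roll=[0,0,0])

```text
t: 2.05
eef_pos: [0.4489, -0.3981, 0.003]
ee_rot: [0.63, 0.776, 0.0, -0.0]
ft_force: [-0.0, 0.7, 0.2]
opening: 0.0611
grasp_force: 0.0
```

Emit:
carry_out([
  [0,0,0],
  [0,0,0],
  [0,0,0],
  [0,0,0],
], roll=[0,0,0,0], gripper=1)

```text
t: 2.55
eef_pos: [0.449, -0.3982, 0.0048]
ee_rot: [0.63, 0.777, -0.0, 0.0]
ft_force: [-1.0, 0.4, 1.4]
opening: 0.0333
grasp_force: 30.0
```

Emit:
carry_out([
  [0,0,-60],
  [0,0,-100],
  [50,18,-100],
  [100,36,-100],
  [133,48,-100],
  [133,48,-100],
  [133,48,-50],
  [133,48,-31],
], roll=[0,0,0,0,0,0,0,0])

```text
t: 3.55
eef_pos: [0.4674, -0.2584, 0.0332]
ee_rot: [0.63, 0.777, -0.0, -0.001]
ft_force: [0.6, 0.5, -0.1]
opening: 0.0332
grasp_force: 30.0
```

Run:
```python
from h import *
o,M=st(); s=snapshot("top"); print([(n[2],n[1]) for n in nuts(s)]); f=s["frame"]
cv2.imwrite("pics/g1.png",cv2.resize(f[180:280,290:420],None,fx=4,fy=4,interpolation=cv2.INTER_CUBIC))
```

```text
t 3.55 p [ 0.4674 -0.2584  0.0332] yaw 101.91 tilt [-0.002  0.001] q [-0.57  0.48  1.72 -0.    0.95 -0.78] F [ 0.6  0.5 -0.1] op 0.0332 30.0
[(array([ 0.76 , -0.275]), np.int32(99)), (array([ 0.678, -0.058]), np.int32(93)), (array([ 0.667, -0.18 ]), np.int32(93)), (array([ 0.551, -0.414]), np.int32(117))]
```

View pics/g1.png

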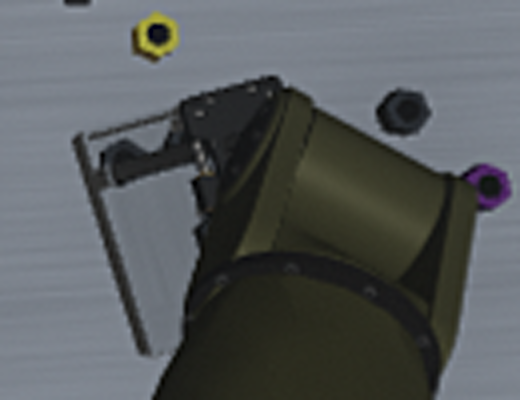

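Emit:
carry_out([
  [0,0,0],
  [0,0,0],
  [0,0,-60],
  [0,0,-80],
], roll=[0,0,0,0], gripper=0.08)

```text
t: 4.1
eef_pos: [0.4696, -0.259, 0.1197]
ee_rot: [0.63, 0.777, 0.0, 0.003]
ft_force: [-0.4, -0.3, -0.5]
opening: 0.0432
grasp_force: 0.0
```

Emit:
carry_out([
  [-60,17,0],
  [-120,35,0],
  [-170,49,0],
  [-170,49,30],
  [-170,49,80],
  [-170,49,109],
  [-170,49,109],
], roll=[0,0,0,0,0,0,0], gripper=-0.3)

```text
t: 4.97
eef_pos: [0.5508, -0.4139, 0.0053]
ee_rot: [0.63, 0.777, 0.0, -0.001]
ft_force: [0.2, 0.1, 0.4]
opening: 0.0611
grasp_force: 0.0
```

Run:
```python
from h import *
o,M=st(); s=snapshot("top"); print([(n[2],n[1]) for n in nuts(s)]); f=s["frame"]
cv2.imwrite("pics/g2.png",np.hstack([cv2.resize(f[180:280,290:420],None,fx=3,fy=3,interpolation=cv2.INTER_CUBIC),cv2.resize(snapshot("side")["frame"][230:355,200:330],(390,300))]))
B=o["eef_pos"];T=np.array([.4925,-.2258]);an=np.radians(12);x=np.array([np.cos(an),np.sin(an)]);yy=np.array([-x[1],x[0]])
for sl in [(-30,-26),(-30,26),(-64,-26),(-64,26)]: print(sl,d(B,[*(T+x*sl[0]/1e3+yy*sl[1]/1e3),.034],102))
```

```text
t 4.97 p [ 0.5508 -0.4139  0.0053] yaw 101.93 tilt [-0.002  0.002] q [-0.7   0.81  1.23  0.    1.11 -0.91] F [0.2 0.1 0.4] op 0.0611 0.0
[(array([1.12, 0.08]), np.int32(81)), (array([1.034, 0.127]), np.int32(79)), (array([1.037, 0.413]), np.int32(74)), (array([ 0.76 , -0.274]), np.int32(95)), (array([ 0.678, -0.058]), np.int32(91)), (array([ 0.667, -0.179]), np.int32(90)), (array([ 0.466, -0.26 ]), np.int32(110))]
(-30, -26) [170.1 -47.9 -28.7]
(-30, 26) [222.1 -47.9 -28.7]
(-64, -26) [170.1 -81.9 -28.7]
(-64, 26) [222.1 -81.9 -28.7]
```

View pics/g2.png

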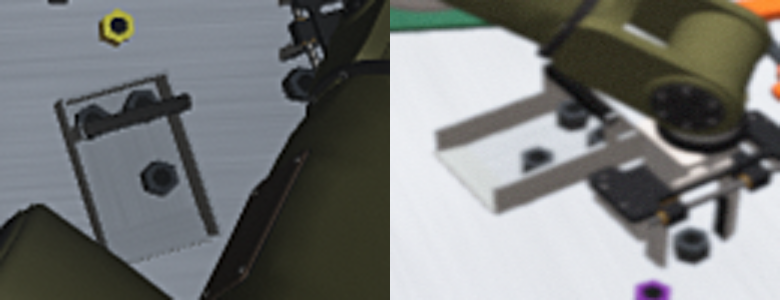

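Emit:
carry_out([
  [0,0,0],
  [0,0,0],
  [0,0,0],
  [0,0,0],
], roll=[0,0,0,0], gripper=1)

```text
t: 5.58
eef_pos: [0.5517, -0.4144, 0.007]
ee_rot: [0.63, 0.777, 0.0, 0.0]
ft_force: [-1.2, 0.6, 3.7]
opening: 0.0329
grasp_force: 30.0
```

Emit:
carry_out([
  [0,0,-60],
  [0,0,-120],
  [56,-12,-120],
  [111,-24,-120],
  [166,-36,-120],
  [222,-48,-120],
  [222,-48,-70],
  [222,-48,-29],
], roll=[0,0,0,0,0,0,0,0])

```text
t: 6.58
eef_pos: [0.4586, -0.2065, 0.0348]
ee_rot: [0.629, 0.777, 0.0, 0.001]
ft_force: [0.3, -1.0, -1.6]
opening: 0.0329
grasp_force: 30.0
```

Emit:
carry_out([
  [0,0,0],
], roll=[0])

```text
t: 6.7
eef_pos: [0.4572, -0.2062, 0.0336]
ee_rot: [0.63, 0.777, -0.0, -0.002]
ft_force: [0.1, -0.7, -0.9]
opening: 0.0332
grasp_force: 30.0
```

Emit:
carry_out([
  [0,0,0],
  [0,0,0],
  [0,0,-60],
  [0,0,-90],
  [0,0,-90],
], roll=[0,0,0,0,0], gripper=0.08)

```text
t: 7.32
eef_pos: [0.4598, -0.2077, 0.1286]
ee_rot: [0.63, 0.777, 0.001, 0.003]
ft_force: [-0.7, 0.1, -0.2]
opening: 0.0433
grasp_force: 0.0
```

Run:
```python
from h import *
o,M=st(); s=snapshot("top"); N=[n[2] for n in nuts(s)];print(N)
for n in [(.667,-.179),(.678,-.058)]: print(d(o["eef_pos"],[*n,.0045],102))
```

```text
t 7.33 p [ 0.4598 -0.2077  0.1286] yaw 101.93 tilt [ 0.005 -0.003] q [-0.5   0.28  1.74 -0.    1.12 -0.71] F [-0.7  0.1 -0.2] op 0.0433 0.0
[array([ 1.235, -0.646]), array([ 0.76 , -0.275]), array([ 0.678, -0.058]), array([ 0.667, -0.18 ]), array([0.105, 0.19 ])]
[-15.  208.6 124.1]
[101.1 244.5 124.1]
```

Emit:
carry_out([
  [-5,62,0],
  [-9,124,0],
  [-14,170,0],
  [-14,210,0],
  [-14,210,50],
  [-14,210,100],
  [-14,210,118],
  [-14,210,118],
], roll=[0,0,0,0,0,0,0,0], gripper=-0.3)

```text
t: 8.38
eef_pos: [0.6666, -0.1772, 0.0067]
ee_rot: [0.63, 0.777, -0.0, -0.001]
ft_force: [-0.1, -0.1, -0.1]
opening: 0.0612
grasp_force: 0.0
```

Emit:
carry_out([
  [0,0,0],
  [0,0,0],
  [0,0,0],
  [0,0,0],
], roll=[0,0,0,0], gripper=1)

```text
t: 8.88
eef_pos: [0.6674, -0.1774, 0.0084]
ee_rot: [0.63, 0.777, 0.0, 0.001]
ft_force: [-1.5, 0.9, 6.1]
opening: 0.0318
grasp_force: 30.0
```

Run:
```python
from h import *
o,M=st(); s=snapshot("top"); N=[n[2] for n in nuts(s)];print(N)
B=o["eef_pos"];T=np.array([.4925,-.2258]);an=np.radians(12);x=np.array([np.cos(an),np.sin(an)]);yy=np.array([-x[1],x[0]])
for sl in [(-64,-26),(-64,26)]: print(sl,d(B,[*(T+x*sl[0]/1e3+yy*sl[1]/1e3),.034],102))
f=s["frame"]
cv2.imwrite("pics/g3.png",np.hstack([cv2.resize(f[160:280,260:420],(533,400),interpolation=cv2.INTER_CUBIC)]))
```

```text
t 8.88 p [ 0.6674 -0.1774  0.0084] yaw 101.94 tilt [ 0.001 -0.   ] q [-0.31  0.81  1.22  0.    1.11 -0.52] F [-1.5  0.9  6.1] op 0.0318 30.0
[array([ 1.119, -0.88 ]), array([ 1.024, -0.492]), array([ 0.678, -0.058])]
(-64, -26) [ -37.  -245.1  -25.6]
(-64, 26) [  15.  -245.1  -25.6]
```

View pics/g3.png

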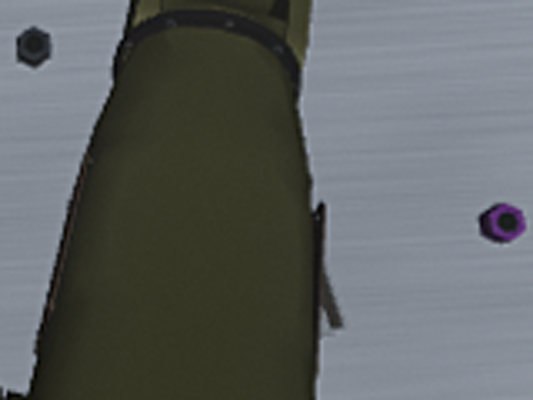

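Emit:
carry_out([
  [0,0,-60],
  [0,0,-120],
  [-9,-61,-125],
  [-18,-122,-125],
  [-27,-183,-125],
  [-37,-245,-125],
  [-37,-245,-80],
  [-37,-245,-26],
], roll=[0,0,0,0,0,0,0,0])

```text
t: 9.93
eef_pos: [0.4351, -0.265, 0.0336]
ee_rot: [0.63, 0.776, 0.0, 0.002]
ft_force: [1.1, -0.9, -1.2]
opening: 0.0316
grasp_force: 30.0
```

Emit:
carry_out([
  [0,0,0],
], roll=[0])

```text
t: 10.05
eef_pos: [0.4335, -0.2634, 0.0315]
ee_rot: [0.63, 0.777, -0.0, -0.003]
ft_force: [0.4, 0.9, -0.5]
opening: 0.0317
grasp_force: 30.0
```

Emit:
carry_out([
  [0,0,0],
  [0,0,0],
  [0,0,-60],
  [0,0,-90],
  [0,0,-90],
  [0,0,-90],
], roll=[0,0,0,0,0,0], gripper=0.08)

```text
t: 10.8
eef_pos: [0.4348, -0.2639, 0.1233]
ee_rot: [0.63, 0.777, 0.0, -0.0]
ft_force: [-0.5, 0.2, -0.8]
opening: 0.0427
grasp_force: 0.0
```

Run:
```python
from h import *
o,M=st(); s=snapshot("top"); N=[n[2] for n in nuts(s)];print(N)
for n in [(.678,-.058)]: print(d(o["eef_pos"],[*n,.0045],102))
```

```text
t 10.8 p [ 0.4348 -0.2639  0.1233] yaw 101.95 tilt [-0.  0.] q [-0.62  0.29  1.73  0.    1.12 -0.83] F [-0.5  0.2 -0.8] op 0.0427 0.0
[array([ 0.76 , -0.275]), array([ 0.678, -0.058]), array([ 0.459, -0.21 ])]
[150.9 280.7 118.8]
```

Emit:
carry_out([
  [29,55,0],
  [58,110,0],
  [87,165,0],
  [116,220,0],
  [151,281,0],
  [151,281,40],
  [151,281,90],
  [151,281,118],
], roll=[0,0,0,0,0,0,0,0], gripper=-0.3)

```text
t: 11.85
eef_pos: [0.6768, -0.0577, 0.001]
ee_rot: [0.63, 0.777, -0.001, -0.002]
ft_force: [0.4, -0.4, 0.7]
opening: 0.0612
grasp_force: 0.0
```

Run:
```python
from h import *
o,M=st(); s=snapshot("top"); N=[n[2] for n in nuts(s)];print(N)
B=o["eef_pos"];T=np.array([.4925,-.2258]);an=np.radians(12);x=np.array([np.cos(an),np.sin(an)]);yy=np.array([-x[1],x[0]])
for sl in [(-64,-26),(-64,26)]: print(sl,d(B,[*(T+x*sl[0]/1e3+yy*sl[1]/1e3),.034],102))
f=s["frame"]
cv2.imwrite("pics/g4.png",np.hstack([cv2.resize(f[160:280,260:420],(533,400),interpolation=cv2.INTER_CUBIC)]))
```

```text
t 11.85 p [ 0.6768 -0.0577  0.001 ] yaw 101.96 tilt [-0.005  0.001] q [-0.14  0.8   1.26  0.    1.09 -0.35] F [ 0.4 -0.4  0.7] op 0.0612 0.0
[array([ 1.117, -0.877]), array([ 1.03 , -0.829]), array([ 0.76 , -0.274]), array([ 0.459, -0.21 ])]
(-64, -26) [-152.1 -279.2  -33. ]
(-64, 26) [-100.1 -279.2  -33. ]
```

View pics/g4.png

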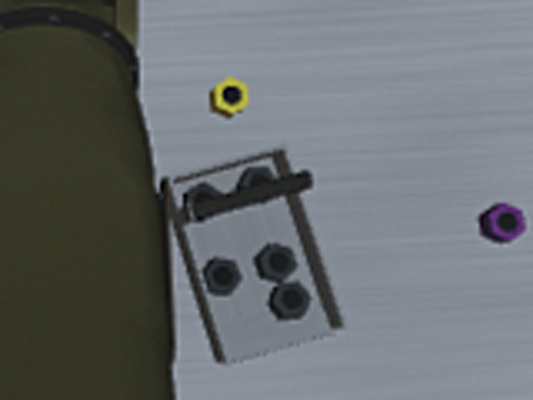

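Emit:
carry_out([
  [0,0,-2],
  [0,0,-2],
  [0,0,-2],
  [0,0,-2],
], roll=[0,0,0,0], gripper=1)

```text
t: 12.4
eef_pos: [0.6785, -0.0583, 0.0074]
ee_rot: [0.63, 0.777, -0.0, -0.0]
ft_force: [-0.1, -0.4, -0.5]
opening: 0.0324
grasp_force: 30.0
```

Emit:
carry_out([
  [0,0,-60],
  [-5,-20,-120],
  [-24,-78,-122],
  [-43,-134,-122],
  [-62,-190,-122],
  [-81,-246,-122],
  [-100,-279,-122],
  [-100,-279,-80],
], roll=[0,0,0,0,0,0,0,0])

```text
t: 13.4
eef_pos: [0.4264, -0.2161, 0.0896]
ee_rot: [0.631, 0.776, 0.0, 0.003]
ft_force: [1.0, -0.3, -1.4]
opening: 0.0323
grasp_force: 30.0
```

Emit:
carry_out([
  [0,0,50],
  [0,0,50],
], roll=[0,0])

```text
t: 13.65
eef_pos: [0.4247, -0.213, 0.0354]
ee_rot: [0.63, 0.777, -0.0, -0.003]
ft_force: [-0.5, 1.1, 0.4]
opening: 0.0326
grasp_force: 30.0
```

Emit:
carry_out([
  [0,0,0],
  [0,0,0],
  [0,0,-60],
  [0,0,-90],
  [0,0,-90],
  [0,0,-90],
], roll=[0,0,0,0,0,0], gripper=0.08)

```text
t: 14.4
eef_pos: [0.4262, -0.2137, 0.1273]
ee_rot: [0.63, 0.777, 0.0, 0.0]
ft_force: [0.1, -0.4, -0.4]
opening: 0.0431
grasp_force: 0.0
```

Emit:
carry_out([
  [-60,0,-20],
  [-120,0,-40],
  [-150,0,-40],
], roll=[0,0,0])

```text
t: 14.78
eef_pos: [0.4575, -0.3631, 0.1675]
ee_rot: [0.63, 0.776, -0.0, 0.0]
ft_force: [-0.1, -0.1, 0.1]
opening: 0.0431
grasp_force: 0.0
```

Run:
```python
from h import *
o,M=st(); s=snapshot("top"); N=[n[2] for n in nuts(s)];print(N)
f=s["frame"]
cv2.imwrite("pics/g5.png",cv2.resize(f[190:290,290:410],None,fx=6,fy=6,interpolation=cv2.INTER_CUBIC))
```

```text
t 14.78 p [ 0.4575 -0.3631  0.1675] yaw 101.86 tilt [ 0. -0.] q [-0.73  0.41  1.47 -0.    1.27 -0.94] F [-0.1 -0.1  0.1] op 0.0431 0.0
[array([ 1.076, -0.371]), array([ 0.76 , -0.275]), array([ 0.462, -0.21 ]), array([ 0.426, -0.216]), array([0.383, 0.046])]
```

View pics/g5.png

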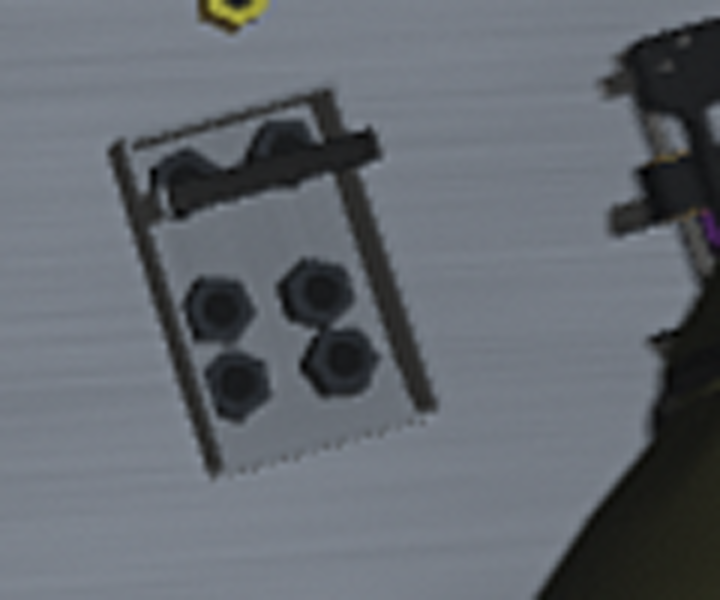

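All six nuts are in the tray: four ahead of the handle and two behind it, with the bar centred near (270,165) in the crop. Next I'll pinch the handle.

Emit:
carry_out([
  [41,29,0],
  [82,58,0],
  [123,87,0],
  [123,87,20],
  [123,87,60],
  [123,87,103],
  [123,87,103],
], roll=[0,0,0,0,0,0,0], gripper=0.08)

```text
t: 15.7
eef_pos: [0.5151, -0.2212, 0.0611]
ee_rot: [0.63, 0.777, -0.001, -0.004]
ft_force: [-0.2, -0.7, 1.1]
opening: 0.0435
grasp_force: 0.0
```

Emit:
carry_out([
  [0,0,0],
  [0,0,0],
  [0,0,0],
  [0,0,0],
  [0,0,0],
  [0,0,0],
], roll=[0,0,0,0,0,0], gripper=1)

```text
t: 16.45
eef_pos: [0.518, -0.2225, 0.0658]
ee_rot: [0.63, 0.777, 0.0, 0.001]
ft_force: [2.5, 1.5, 6.8]
opening: 0.014
grasp_force: 30.0
```

Emit:
carry_out([
  [0,0,-3],
  [0,0,-6],
  [0,0,-10],
  [0,0,-15],
  [0,0,-15],
  [0,0,-15],
], roll=[0,0,0,0,0,0])

```text
t: 17.2
eef_pos: [0.517, -0.2222, 0.0794]
ee_rot: [0.63, 0.777, -0.0, -0.0]
ft_force: [0.1, -0.6, -8.0]
opening: 0.014
grasp_force: 30.0
```

Run:
```python
from h import *
o,M=st(); s=snapshot("side")
f=s["frame"]
cv2.imwrite("pics/h1.png",cv2.resize(f[230:340,180:330],None,fx=5,fy=5,interpolation=cv2.INTER_CUBIC))
```

```text
t 17.2 p [ 0.517  -0.2222  0.0794] yaw 101.94 tilt [-0.  0.] q [-0.47  0.46  1.61  0.    1.07 -0.68] F [ 0.1 -0.6 -8. ] op 0.014 30.0
```

View pics/h1.png

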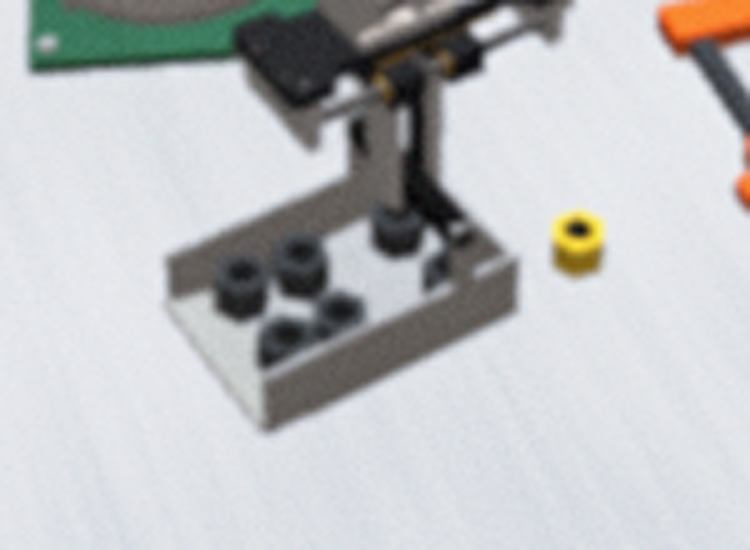

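Emit:
carry_out([
  [0,0,-5],
  [0,0,-16],
  [0,0,-32],
  [0,0,-48],
  [0,0,-64],
  [0,0,-78],
  [0,0,-88],
  [0,0,-91],
], roll=[0,0,0,0,0,0,0,0])

```text
t: 18.25
eef_pos: [0.5172, -0.2223, 0.1711]
ee_rot: [0.63, 0.777, 0.0, 0.0]
ft_force: [-0.3, -0.5, -7.3]
opening: 0.0138
grasp_force: 30.0
```

Emit:
carry_out([
  [3,0,0],
  [8,0,0],
  [15,-1,0],
  [22,-1,0],
  [30,-2,0],
  [38,-2,0],
  [46,-3,0],
  [54,-3,0],
], roll=[2,5,10,15,20,25,29.5,34])

```text
t: 19.25
eef_pos: [0.5026, -0.1698, 0.17]
ee_rot: [0.83, 0.558, -0.0, -0.0]
ft_force: [0.4, -0.1, -7.1]
opening: 0.0139
grasp_force: 30.0
```

Emit:
carry_out([
  [5,-4,0],
  [11,-8,0],
  [16,-12,0],
  [21,-16,0],
  [27,-21,0],
  [32,-25,0],
  [37,-29,0],
  [43,-33,0],
], roll=[4,8.5,13,17,21,25.5,30,34])

```text
t: 20.25
eef_pos: [0.4882, -0.1176, 0.1701]
ee_rot: [0.957, 0.291, -0.0, -0.0]
ft_force: [1.2, 0.2, -6.5]
opening: 0.0137
grasp_force: 30.0
```

Emit:
carry_out([
  [2,-7,0],
  [5,-14,0],
  [7,-21,0],
  [9,-28,0],
  [12,-36,0],
  [14,-42,0],
  [16,-48,0],
  [17,-51,0],
], roll=[4,8.5,13,17,21,26,31,34])

```text
t: 21.25
eef_pos: [0.4738, -0.0658, 0.1701]
ee_rot: [1.0, -0.001, -0.001, 0.0]
ft_force: [-0.5, -0.4, -6.9]
opening: 0.0136
grasp_force: 30.0
```

Run:
```python
from h import *
o,M=st(); s=snapshot("top");s2=snapshot("side"); print([n[2] for n in nuts(s)])
cv2.imwrite("pics/h2.png",np.hstack([cv2.resize(s["frame"][180:300,180:340],None,fx=2.5,fy=2.5),cv2.resize(s2["frame"][130:270,160:320],(400,300))]))
```

```text
t 21.25 p [ 0.4738 -0.0658  0.1701] yaw -0.17 tilt [-0.001 -0.   ] q [-0.21  0.18  1.76 -0.    1.21  1.36] F [-0.5 -0.4 -6.9] op 0.0136 30.0
[array([1.076, 0.587]), array([ 0.76 , -0.274])]
```

View pics/h2.png

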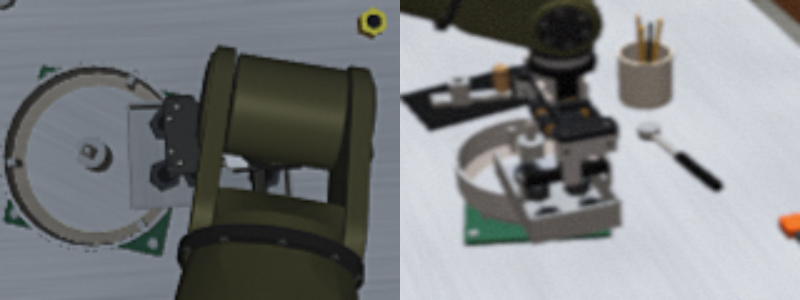

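The tray is level over the tub. Its lip edge is at (131,157) in the left crop and the post is at (93,152), a gap of about 20 mm. I'll press the lip against the post and swing the handle over it, so the tray pivots in the pinch.

Emit:
carry_out([
  [2,-6,0],
  [5,-12,0],
  [5,-18,0],
  [5,-23,-2],
  [5,-28,-6],
  [5,-33,-12],
  [5,-36,-15],
  [5,-36,-15],
], roll=[0,0,0,0,0,0,0,0])

```text
t: 22.35
eef_pos: [0.4795, -0.0308, 0.1864]
ee_rot: [1.0, -0.0, 0.001, 0.001]
ft_force: [0.1, -7.6, -4.4]
opening: 0.015
grasp_force: 30.0
```

Run:
```python
from h import *
o,M=st()
```

```text
t 22.35 p [ 0.4795 -0.0308  0.1864] yaw -0.05 tilt [ 0.002 -0.002] q [-0.14  0.16  1.74 -0.    1.24  1.43] F [ 0.1 -7.6 -4.4] op 0.015 30.0
```

Emit:
carry_out([
  [0,-6,-7],
  [0,-12,-14],
  [0,-18,-20],
  [0,-25,-26],
  [0,-31,-32],
  [0,-37,-37],
  [0,-37,-37],
], roll=[0,0,0,0,0,0,0])

```text
t: 23.22
eef_pos: [0.4793, 0.0073, 0.2228]
ee_rot: [1.0, -0.0, 0.0, 0.0]
ft_force: [0.4, -2.4, -7.7]
opening: 0.0188
grasp_force: 30.0
```

Run:
```python
from h import *
o,M=st();s2=snapshot("side")
cv2.imwrite("pics/h3.png",cv2.resize(s2["frame"][110:270,150:310],(600,600)))
```

```text
t 23.23 p [0.4793 0.0073 0.2228] yaw -0.03 tilt [ 0.001 -0.   ] q [-0.06  0.13  1.69  0.    1.32  1.51] F [ 0.4 -2.4 -7.7] op 0.0188 30.0
```

View pics/h3.png

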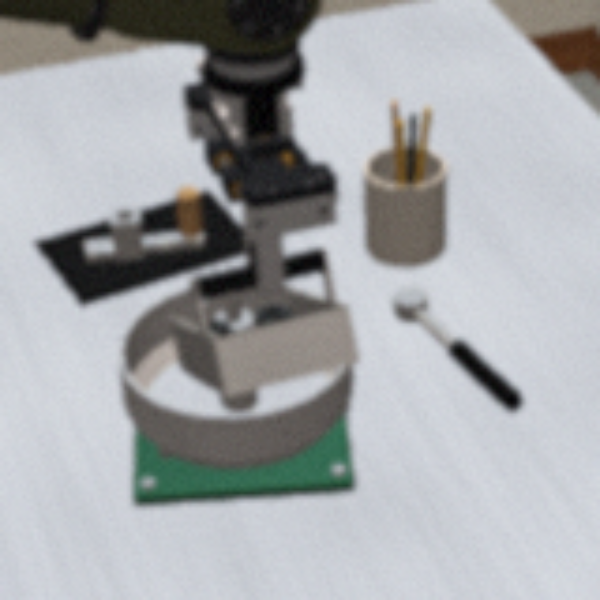

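Emit:
carry_out([
  [0,-7,-5],
  [0,-14,-10],
  [0,-21,-15],
  [0,-28,-19],
  [0,-35,-23],
  [0,-42,-26],
  [0,-48,-29],
  [0,-48,-29],
], roll=[0,0,0,0,0,0,0,0])

```text
t: 24.28
eef_pos: [0.4794, 0.0555, 0.2517]
ee_rot: [1.0, -0.0, 0.0, -0.0]
ft_force: [0.4, -3.6, -2.8]
opening: 0.0204
grasp_force: 30.0
```

Emit:
carry_out([
  [0,-6,-2],
  [0,-12,-3],
  [0,-18,-4],
  [0,-24,-5],
  [0,-24,-5],
  [0,-24,-5],
], roll=[0,0,0,0,0,0])

```text
t: 25.02
eef_pos: [0.4793, 0.0791, 0.2565]
ee_rot: [1.0, -0.0, 0.0, -0.0]
ft_force: [-0.3, -2.1, -2.6]
opening: 0.0203
grasp_force: 30.0
```

Run:
```python
from h import *
o,M=st();s2=snapshot("side");s=snapshot("top")
print([(n[2],n[1]) for n in nuts(s)])
cv2.imwrite("pics/h4.png",np.hstack([cv2.resize(s2["frame"][110:270,150:310],(400,400)),cv2.resize(s["frame"][180:300,170:290],(400,400))]))
```

```text
t 25.02 p [0.4793 0.0791 0.2565] yaw -0.05 tilt [0. 0.] q [0.09 0.12 1.62 0.   1.4  1.66] F [-0.3 -2.1 -2.6] op 0.0203 30.0
[(array([ 1.248, -0.556]), np.int32(43)), (array([ 0.76 , -0.275]), np.int32(99))]
```

View pics/h4.png

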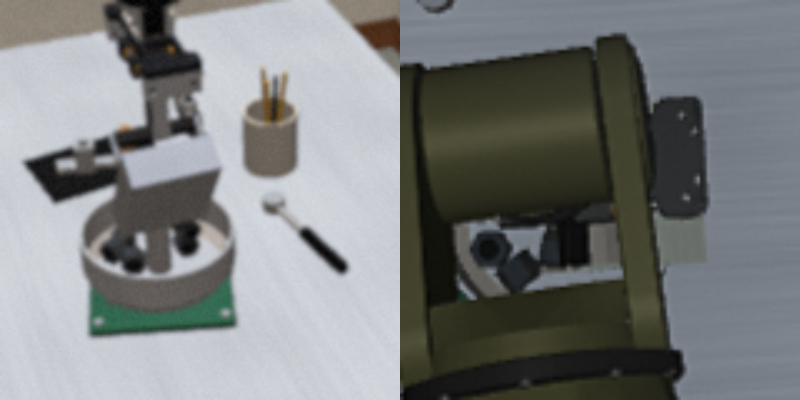

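Nuts have gone into the tub ring, dark at (125,248) and (187,237) in the left view, and the tray is steeply tipped at roughly 60°. I'll back the tray off, then use the near rim to swing it level again.

Emit:
carry_out([
  [0,8,0],
  [0,16,0],
  [0,26,0],
  [0,26,0],
], roll=[0,0,0,0])

```text
t: 25.62
eef_pos: [0.4793, 0.0522, 0.2565]
ee_rot: [1.0, -0.001, 0.0, -0.0]
ft_force: [0.7, -0.2, -3.9]
opening: 0.0204
grasp_force: 30.0
```

Run:
```python
from h import *
o,M=st();s=snapshot("top");s2=snapshot("side")
# tub interior dark blobs, side view ascii-free: tray floor/edges rough
f=s2["frame"];print(proj(s2,[.4793,.053,.273]),proj(s2,[.4735,.1015,.125]))
```

```text
t 25.62 p [0.4793 0.0522 0.2565] yaw -0.13 tilt [0. 0.] q [0.03 0.11 1.63 0.   1.4  1.61] F [ 0.7 -0.2 -3.9] op 0.0204 30.0
[214.90991523 163.24513801] [211.1845109  195.11344114]
```

Emit:
carry_out([
  [0,0,-12],
  [0,0,0],
  [0,0,-12],
  [0,0,0],
  [0,0,0],
  [0,0,0],
], roll=[0,0,0,0,0,0])

```text
t: 26.48
eef_pos: [0.4792, 0.053, 0.2562]
ee_rot: [1.0, -0.001, -0.0, 0.0]
ft_force: [-0.3, -0.7, -3.2]
opening: 0.0205
grasp_force: 30.0
```

Emit:
carry_out([
  [0,0,0],
], roll=[0])

```text
t: 26.6
eef_pos: [0.4793, 0.053, 0.2565]
ee_rot: [1.0, -0.001, 0.0, -0.0]
ft_force: [0.7, 0.6, -3.6]
opening: 0.0202
grasp_force: 30.0
```

Emit:
carry_out([
  [0,0,0],
], roll=[0])

```text
t: 26.72
eef_pos: [0.4793, 0.053, 0.2565]
ee_rot: [1.0, -0.001, 0.0, -0.0]
ft_force: [-1.0, 0.9, -3.7]
opening: 0.0204
grasp_force: 30.0
```

Emit:
carry_out([
  [0,0,0],
], roll=[0])

```text
t: 26.85
eef_pos: [0.4793, 0.053, 0.2565]
ee_rot: [1.0, -0.001, 0.0, -0.0]
ft_force: [0.1, 0.5, -3.1]
opening: 0.0205
grasp_force: 30.0
```

Run:
```python
from h import *
F=[];P=[]
for i in range(8): s=snapshot("top" if i%2 else "side");F.append(observe()["ft_force"])
print(np.mean(F,0),np.std(F,0))
st()
```

```text
[ 0.20972242  0.14427764 -3.34608675] [0.46828659 0.3703266  0.46156583]
t 27.25 p [0.4793 0.053  0.2565] yaw -0.06 tilt [0. 0.] q [0.03 0.11 1.63 0.   1.4  1.61] F [-0.3 -0.3 -3.1] op 0.0206 30.0
```

Emit:
carry_out([
  [0,0,12],
  [0,0,24],
  [0,0,36],
  [0,0,42],
  [0,0,42],
], roll=[0,0,0,0,0])

```text
t: 27.88
eef_pos: [0.4792, 0.053, 0.214]
ee_rot: [1.0, -0.001, -0.0, 0.0]
ft_force: [0.1, 0.4, -3.5]
opening: 0.0206
grasp_force: 30.0
```

Emit:
carry_out([
  [0,8,0],
  [0,16,0],
  [0,24,0],
  [0,32,0],
  [0,40,0],
  [0,48,0],
  [0,56,0],
  [0,56,0],
], roll=[0,0,0,0,0,0,0,0])

```text
t: 28.88
eef_pos: [0.4791, -0.004, 0.2142]
ee_rot: [1.0, -0.001, -0.0, 0.001]
ft_force: [-0.7, -3.0, -2.8]
opening: 0.0146
grasp_force: 30.9
```

Emit:
carry_out([
  [0,10,0],
  [0,20,0],
  [0,30,0],
  [0,40,0],
  [0,50,0],
  [0,60,-4],
  [0,70,-8],
  [0,80,-8],
], roll=[0,0,0,0,0,0,0,0])

```text
t: 29.88
eef_pos: [0.4793, -0.0837, 0.2229]
ee_rot: [1.0, -0.001, 0.0, 0.0]
ft_force: [1.1, 0.5, -3.4]
opening: 0.0143
grasp_force: 28.3
```

Emit:
carry_out([
  [0,20,0],
  [0,40,0],
  [0,60,0],
  [0,80,0],
  [0,100,0],
  [0,120,0],
  [0,140,0],
  [0,160,0],
], roll=[0,0,0,0,0,0,0,0])

```text
t: 30.88
eef_pos: [0.4789, -0.2444, 0.2224]
ee_rot: [1.0, -0.001, -0.0, -0.0]
ft_force: [-0.4, 0.5, -4.0]
opening: 0.0142
grasp_force: 28.3
```

Run:
```python
from h import *
F=[]
for i in range(6): s=snapshot("top" if i%2 else "side");F.append(observe()["ft_force"])
print(np.mean(F,0)); st(); s2=snapshot("side");print([(n[2],n[0],n[1]) for n in nuts(s)])
f=s["frame"]
# dark blobs inside tub
f0=f[200:290,175:265].astype(int);mx=f0.max(2);m=((mx<80)&(mx-f0.min(2)<28)).astype(np.uint8);n,l,stt,c=cv2.connectedComponentsWithStats(m)
print([( (c[i]+[175,200]).round(),stt[i][4]) for i in range(1,n) if stt[i][4]>15])
cv2.imwrite("pics/i1.png",np.hstack([cv2.resize(f[195:295,165:365],(800,400))]+[])); 
a=cv2.resize(f[195:295,170:270],(400,400),interpolation=cv2.INTER_CUBIC);b=cv2.resize(s2["frame"][170:330,130:290],(400,400),interpolation=cv2.INTER_CUBIC);cv2.imwrite("pics/i2.png",np.hstack([a,b]))
```

```text
[ 0.43089983 -0.19164692 -3.40012447]
t 31.18 p [ 0.479  -0.2426  0.2225] yaw -0.04 tilt [-0.  0.] q [-0.54  0.26  1.53  0.    1.35  1.03] F [ 0.2  0.1 -3.2] op 0.014 28.3
[(array([ 1.227, -0.023]), array([248.5,  18. ]), np.int32(71)), (array([1.228, 0.255]), array([166.5,  21.8]), np.int32(62)), (array([ 1.13 , -0.387]), array([358.2,  37.9]), np.int32(66)), (array([ 1.108, -0.121]), array([279.9,  47.9]), np.int32(69)), (array([1.127, 0.565]), array([73.1, 53.2]), np.int32(97)), (array([ 0.76 , -0.275]), array([336.7, 144.5]), np.int32(99)), (array([0.522, 0.123]), array([212.5, 227.8]), np.int32(158))]
[(array([196., 234.]), np.int32(333)), (array([240., 217.]), np.int32(37)), (array([212., 228.]), np.int32(159)), (array([208., 255.]), np.int32(363)), (array([246., 267.]), np.int32(16))]
```

Emit:
carry_out([
  [0,0,30],
  [0,0,60],
  [0,0,90],
  [0,0,120],
  [0,0,140],
  [0,0,150],
  [0,0,155],
  [0,0,158],
], roll=[0,0,0,0,0,0,0,0])

```text
t: 32.22
eef_pos: [0.4822, -0.2426, 0.0692]
ee_rot: [1.0, -0.0, 0.004, 0.001]
ft_force: [-1.8, 14.9, 42.1]
opening: 0.0134
grasp_force: 30.0
```

Emit:
carry_out([
  [0,0,1],
  [0,0,1],
], roll=[0,0])

```text
t: 32.48
eef_pos: [0.4823, -0.2426, 0.0682]
ee_rot: [1.0, 0.0, 0.004, 0.001]
ft_force: [-0.9, 13.8, 37.2]
opening: 0.0137
grasp_force: 30.0
```

Emit:
carry_out([
  [0,0,0],
  [0,0,0],
  [0,0,0],
  [0,0,-40],
  [0,0,-90],
  [0,0,-130],
  [0,0,-130],
], roll=[0,0,0,0,0,0,0], gripper=0.2)

```text
t: 33.35
eef_pos: [0.4799, -0.2436, 0.1962]
ee_rot: [1.0, -0.001, 0.002, 0.001]
ft_force: [-0.5, -0.6, -0.4]
opening: 0.0377
grasp_force: 0.0
```

Emit:
carry_out([
  [0,60,0],
  [0,120,0],
  [0,180,0],
  [0,180,0],
], roll=[0,0,0,0])

```text
t: 33.85
eef_pos: [0.4773, -0.4258, 0.1904]
ee_rot: [1.0, -0.002, -0.001, -0.001]
ft_force: [-0.1, 1.4, -0.4]
opening: 0.0376
grasp_force: 0.0
```

Run:
```python
from h import *
F=[]
for i in range(6): s=snapshot("top");F.append(observe()["ft_force"])
print("noload",np.mean(F,0)); st(); s2=snapshot("side");print([(n[2],n[0],n[1]) for n in nuts(s)])
f=s["frame"]; R_=lambda im,w,h:cv2.resize(im,(w,h),interpolation=cv2.INTER_CUBIC)
a=R_(f[200:290,175:265],400,400);b=R_(f[200:290,285:375],400,400)
c=R_(f[225:290,85:135],154,200);dd=R_(s2["frame"][150:270,150:270],246,200)
e=R_(s2["frame"][210:320,190:350],291,200); 
cv2.imwrite("pics/j1.png",np.vstack([np.hstack([a,b]),np.hstack([c,dd,e,np.zeros((200,800-154-246-291,3),np.uint8)])]))
```

```text
noload [ 0.2711698  -0.00164013  0.00874381]
t 34.15 p [ 0.4791 -0.4219  0.1936] yaw 0.01 tilt [0. 0.] q [-0.78  0.51  1.26  0.    1.37  0.79] F [0.4 0.3 0.2] op 0.0374 0.0
[(array([ 1.028, -0.36 ]), array([353.8,  65.9]), np.int32(65)), (array([1.053, 0.664]), array([41.5, 75.2]), np.int32(45)), (array([ 0.76 , -0.274]), array([336.7, 144.5]), np.int32(100)), (array([0.522, 0.123]), array([212.5, 227.9]), np.int32(163)), (array([0.382, 0.047]), array([240.6, 274.2]), np.int32(104))]
```

View pics/j1.png

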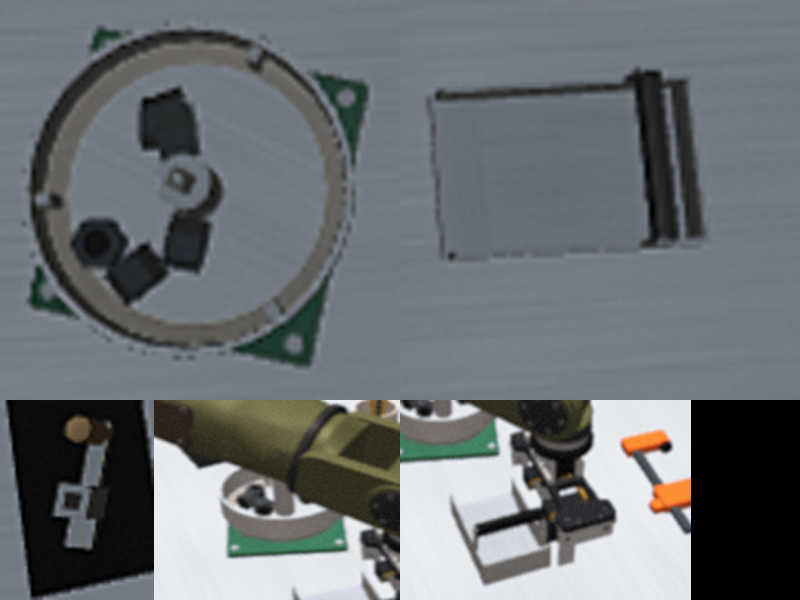

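Run:
```python
from h import *
s=snapshot("top");g=s["frame"].max(2)
print(g[216:256:3,336:360])
print("tub");print(g[216:246:2,198:222:1])
```

```text
[[114  65  38  56  25  23  21  63 139 132 129 130 130 127 127 134 133 132
  133 133 132 131 131 133]
 [ 53  51  18  28  42  38  33  33  53  65  39  42  48  85 126 130 128 127
  127 128 127 127 127 125]
 [123 118  29  21  43  37  34  36  79 125  54  42  42  59 129 130 133 130
  130 129 129 130 130 130]
 [120 115  55  17  35  41  36  30  54 124  71  42  43  52 104 128 129 127
  127 128 128 128 129 128]
 [118 122 116  10  25  43  37  32  42  95 101  39  43  47  86 126 133 131
  130 130 129 129 130 131]
 [117 120 115  28  22  43  39  34  35  76 122  52  41  41  59 127 126 129
  129 129 128 128 128 128]
 [117 121 116  55  18  35  41  36  29  54 127  71  39  43  53 102 126 133
  130 130 130 130 129 128]
 [117 117 123 117  11  26  44  39  33  40  89 103  39  42  47  84 123 129
  126 126 125 126 126 126]
 [118 117 122 114  29  23  48  40  36  34  73 122  53  40  41  59 124 125
  130 128 129 127 128 129]
 [117 117 122 116  47  18  36  42  38  29  56 127  71  39  43  47  86 125
  131 130 128 129 129 129]
 [118 118 118 125 117  10  26  44  40  33  40  93 120  39  42  43  71 124
  132 128 128 12
[... 1134 characters left out ...]
27 130 128 127 128 130 131 103  18  24  26  33  43  42  43  43  42
   42  43  37  62 140 130]
 [132 132 131 129 126 128 130 130 132 134 139 143 134  33  35  48  58  66
   73  57  40  60 113 132]
 [127 128 129 132 131 131 130 128 126 127 128 131 127 101 106 126 122 124
  122 122 122 121 125 126]
 [131 131 130 128 127 127 128 128 130 129 129 127 121 121 117  91  72  58
   68 101 118 123 123 112]
 [130 131 131 132 130 130 131 129 126 126 127 130 134 118  93  70 117 112
   57  43  47 107 123 117]
 [132 131 130 129 130 130 131 130 129 129 128 130 130 119 120 105  81  67
   46  51 110 121 121 115]
 [129 129 130 131 131 131 130 129 130 130 131 129 127 114 114 115 118 121
  123 123 121 121 111  65]]
```

Emit:
carry_out([
  [-2,-50,-30],
  [-4,-105,-30],
  [-6,-158,-30],
  [-8,-210,-30],
  [-10,-263,-30],
  [-11,-315,-30],
  [-12,-368,-30],
  [-13,-420,-30],
], roll=[-10.5,-21,-32,-42.5,-53,-64,-74.5,-85])

```text
t: 35.25
eef_pos: [0.4658, -0.001, 0.2239]
ee_rot: [0.735, 0.678, 0.0, 0.0]
ft_force: [0.5, 0.1, -0.0]
opening: 0.0378
grasp_force: 0.0
```

Emit:
carry_out([
  [52,-6,0],
  [104,-12,0],
  [156,-19,0],
  [209,-25,0],
  [261,-31,0],
  [313,-38,0],
  [365,-44,0],
  [417,-50,0],
], roll=[-10.5,-21,-32,-42.5,-53,-64,-74.5,-84.5])

```text
t: 36.25
eef_pos: [0.4525, 0.4188, 0.2238]
ee_rot: [0.089, 0.996, 0.0, 0.0]
ft_force: [1.1, -0.9, -0.2]
opening: 0.0376
grasp_force: 0.0
```

Run:
```python
from h import *
o,M=st();s=snapshot("top");s2=snapshot("side")
print([(n[2],n[1]) for n in nuts(s)]); print("crank",d(o["eef_pos"],[.4523,.4178,.03],169.5))
def asc(im,th):
    for r in im.max(2): print("".join("#" if v<th[0] else "+" if v<th[1] else "." for v in r))
asc(s["frame"][216:268,182:256],(39,60))
c=proj(s2,[.4735,.1015,.034]).astype(int);print(c)
asc(s2["frame"][c[1]-22:c[1]+22,c[0]-36:c[0]+36],(60,100))
```

```text
t 36.25 p [0.4525 0.4188 0.2238] yaw 169.82 tilt [0.001 0.   ] q [ 0.69  0.44  1.29 -0.    1.41 -0.71] F [ 1.1 -0.9 -0.2] op 0.0376 0.0
[(array([ 0.76 , -0.275]), np.int32(101)), (array([ 0.519, -0.001]), np.int32(42)), (array([0.522, 0.124]), np.int32(168))]
crank [ -0.   -1.  193.8]
............#+++..........................................++..............
...........#+++............................................++...++++......
..........#+++..............................................++...+++++++..
.........#+++................................................++..++.++..++
........#+++...................+#+............................++...++....+
.......#+++.................+#####.................................+.....+
......+#++...............#######++..............................+..+.....+
......#+#+...............####+++++#......................................+
.....#+++................#++++++++#+.............................+...+..++
....+#++.................#+++++++++#..............................+..++.++
....#+++.................#+++++++++#+...........................
[... 5607 characters left out ...]
++.++++++++++++++++++++++++++......+.......
...............++++++++++++++++++++++++++++++++++++++++++....+.+........
...........+++.+++++++++++++++.+++++++.+++++++++++++++.+................
.............+.++++++++++++++++++++++++++++++++++++++...................
.............+..+++.+++++++++++++++++++++++++++++..+....................
............+...+.....++.++++++++++++++++++++...+.......................
............+..++.+.++..++.+.+.+++++++++++++............................
................+.......+...............................................
..................++...+.+..................................+...........
..................+.+..........+.....................+.+++.+++++++++....
```

Run:
```python
from h import *
s2=snapshot("side")
im=s2["frame"][178:214,212:240].max(2)
for r in im: print(" ".join("%3d"%v for v in r[2:]))
# nut heights: project candidate points on blob axis from top view
for z in (.034,.058,.064,.069,.082,.099): print(z,proj(s2,[.522,.123,z]).round(1))
s=snapshot("top"); print(ray(s,213,221,.034),ray(s,213,234,.034),ray(s,213,221,.08),ray(s,213,234,.08))
print(proj(s2,[.4735,.2,.098]),proj(s2,[.57,.1015,.098]),proj(s2,[.55,.15,.034]))
```

```text
160 175 184 194 201 203 207 209 210 206 203 205 204 206 207 210 212 207 213 212 211 208 206 207 214 212
198 201 204 203 204 208 205 207 205 205 202 205 204 207 207 209 205 208 209 212 210 210 210 209 210 214
205 208 208 205 205 204 206 202 205 208 203 205 202 203 205 201 208 209 206 211 210 211 212 211 208 214
202 207 206 206 202 202 204 204 203 206 208 207 200 205 204 207 206 207 211 211 213 211 209 210 210 211
207 202 206 206 208 202 203 209 202 209 204 208 204 204 204 206 205 205 207 208 212 213 211 208 211 208
200 203 205 206 207 207 204 206 201 206 207 207 206 205 204 204 208 208 209 210 209 211 212 208 207 211
187 184 184 190 187 189 196 195 189 193 203 205 210 209 204 207 210 207 208 206 207 211 211 212 213 214
138 138 137 135 136 134 142 149 154 164 175 188 193 198 202 204 207 211 210 206 207 208 212 214 211 208
101  99  98 102 101  99 100 110 110 120 130 139 152 166 182 190 196 205 206 207 209 213 210 212 212 210
 91  92  95  98  97  94  92  93  96  93  96 100 108 117 127 142 163 180 193 203 210 211 211 212 213 213
 93  96  95  96  94  96  91  98  96  95  95  96  93  97  98 
[... 2287 characters left out ...]
 173 203 209 207 203 205 208 199 192 176 160
 88  82  81  92 148 183 184 147  95  54  45  49  68  97 148 190 208 210 208 205 209 204 206 193 170 142
 87  84  88  90 141 190 202 188 153 114 113 118 142 166 190 202 204 206 207 205 209 204 195 168 141 107
 84  81  80  91 139 191 206 202 191 178 177 184 191 200 208 208 205 208 206 207 199 192 167 133 105  87
0.034 [224.7 210.4]
0.058 [224.4 204.7]
0.064 [224.3 203.3]
0.069 [224.2 202.1]
0.082 [224.1 198.9]
0.099 [223.8 194.8]
[0.53951313 0.11914761 0.034     ] [0.50149972 0.12047005 0.034     ] [0.53355945 0.11427197 0.08      ] [0.4972302  0.11553583 0.08      ]
[203.24340999 185.67789635] [239.71806861 195.50954547] [229.980319   204.09275707]
```

Run:
```python
from h import *
s=snapshot("top");s2=snapshot("side")
for n,c in dict(flat=(197.5,254.5),mid=(205.5,261),right=(217,254),top=(213,227)).items():
    print(n,[ (z,ray(s,*c,z)[:2].round(3),proj(s2,ray(s,*c,z)).round(1)) for z in (.058,.067,.082,.095)])
im=s2["frame"][196:222,186:212].max(2)
for r in im: print(" ".join("%3d"%v for v in r))
```

```text
flat [(0.058, array([0.444, 0.163]), array([198.7, 203. ])), (0.067, array([0.444, 0.162]), array([198.5, 201.1])), (0.082, array([0.443, 0.16 ]), array([198.2, 197.9])), (0.095, array([0.443, 0.158]), array([198. , 195.1]))]
mid [(0.058, array([0.425, 0.141]), array([194.9, 207.9])), (0.067, array([0.425, 0.14 ]), array([194.8, 206. ])), (0.082, array([0.425, 0.138]), array([194.5, 202.7])), (0.095, array([0.424, 0.137]), array([194.2, 199.9]))]
right [(0.058, array([0.443, 0.109]), array([202.7, 212.4])), (0.067, array([0.442, 0.108]), array([202.5, 210.5])), (0.082, array([0.442, 0.106]), array([202.1, 207.1])), (0.095, array([0.441, 0.105]), array([201.8, 204.2]))]
top [(0.058, array([0.519, 0.117]), array([224.1, 205.9])), (0.067, array([0.518, 0.116]), array([223.8, 203.9])), (0.082, array([0.516, 0.115]), array([223.3, 200.7])), (0.095, array([0.515, 0.113]), array([222.8, 197.9]))]
118  89  87  85  86  94  89  92  97  88  95  90  95  93  93  95  98  92  86  90 112 143 167 173 176 165
 91  81  82  93  89  88  92  92  94  98  94  96  97 106 115 117 124 109  93  90 114 123 139 1
[... 1806 characters left out ...]
 157 125 109 130 156 125  63  32  21  12  13  17  20  32  50  77  87  88  85
 90  99 120 144 175 191 197 194 181 171 184 183 143  79  33  19  21   0   5  17  27  68 102  97  90  83
 91  88  93 104 129 153 178 191 191 197 204 203 161 104  51  23  17  11  15  18  49  97 137 121  95  89
 87  90  88  88  98 109 132 144 163 180 198 192 180 150 107  67  48  36  41  55  93 146 170 158 128  99
 91  96  94  92  92  93  94 105 115 133 154 164 172 166 140 108  95 102 110 122 141 181 200 189 168 142
 85  87  86  87  91  89  90  92  88 101 111 121 131 139 131 128 137 145 156 163 167 183 191 192 186 172
 95  91  92  89  93  91  94  90  91  89  95  95 103 104 106 111 122 130 129 137 144 146 147 143 139 145
```

Emit:
carry_out([
  [0,-1,60],
  [0,-1,120],
  [0,-1,170],
  [0,-1,200],
  [0,-1,205],
  [0,-1,205],
], roll=[0,0,0,0,0,0], gripper=-0.06)

```text
t: 37.3
eef_pos: [0.4537, 0.4157, 0.0198]
ee_rot: [0.093, 0.996, 0.001, 0.001]
ft_force: [-0.5, -0.4, -0.1]
opening: 0.0497
grasp_force: 0.0
```

Emit:
carry_out([
  [0,0,0],
  [0,0,0],
  [0,0,0],
  [0,0,0],
  [0,0,0],
], roll=[0,0,0,0,0], gripper=1)

```text
t: 37.92
eef_pos: [0.4535, 0.4163, 0.0196]
ee_rot: [0.092, 0.996, 0.001, 0.001]
ft_force: [-0.4, 1.1, 6.6]
opening: 0.0299
grasp_force: 29.9
```

Emit:
carry_out([
  [0,0,-20],
  [0,0,-60],
  [0,0,-110],
  [0,0,-160],
  [0,0,-190],
  [0,0,-190],
], roll=[0,0,0,0,0,0])

```text
t: 38.67
eef_pos: [0.4534, 0.4161, 0.2113]
ee_rot: [0.092, 0.996, 0.002, 0.002]
ft_force: [-0.5, 0.5, -4.1]
opening: 0.03
grasp_force: 29.9
```

Run:
```python
from h import *
o,M=st()
p=o["eef_pos"]; y=169.8
print("shaft",d(p,[.4737,.1013,.2],y))
s=snapshot("top");f=s["frame"]
im=f[233:249,206:224].max(2);print(im)
```

```text
t 38.67 p [0.4534 0.4161 0.2113] yaw 169.44 tilt [0.003 0.003] q [ 0.68  0.44  1.32 -0.    1.38 -0.7 ] F [-0.5  0.5 -4.1] op 0.03 29.9
shaft [ -75.7 -306.3   11.3]
[[120  54  61  65  62  37  40  39  37  38  41  35  30  55 127 129 125 124]
 [128 131 136 139 130  32  33  47  55  66  71  55  39  58 109 127 125 124]
 [125 126 126 127 120  50  48  91 108 124 124 119  98 115 129 126 125 125]
 [122 124 125 127 123  97 102 124 119 120 120 119 119 118 121 122 128 126]
 [126 124 122 123 125 119 120 111  91 107 109 116 119 116 112 101 116 131]
 [126 127 126 123 117 117 114  87  69  57  65  97 116 120 119 109  60 121]
 [123 124 126 126 122 118 108  73 121  99  53  51  76 118 120 113  57  46]
 [124 123 123 126 130 114  91  68 112 109  56  41  46 106 119 113  62  35]
 [125 126 124 123 128 111  86  68  72  79  52  37  76 124 119 115  62  29]
 [124 126 124 126 126 116 116 102  79  65  45  47 106 117 117 110  43  33]
 [127 127 123 125 119 112 114 115 116 100  69  77 119 116 118 104  23  35]
 [127 126 127 125 123 111 111 111 114 117 120 118 117 117 107  64  34  36]
 [127 126 125 126 127 120 116 116 114 115 117 117 117 104  68  32  34  38]
 [127 126 126 126 126 127 125 125 109 104 110 106 101  59  34  37  35  60]
 [125 126 126 125 126 127 129 121  82  51  66  39  36  36  39  42  56 102]
 [127 124 125 126 127 127 127  92  38  48  47  36  39  39  47  73 106 133]]
```

Run:
```python
from h import *
s=snapshot("top");s2=snapshot("side")
print(ray(s,214.5,239.5,.16),ray(s,215.3,240.3,.147),ray(s,216,240.7,.125))
t=proj(s2,[.4735,.1013,.16]);print(t)
c=t.astype(int);print(s2["frame"][c[1]-7:c[1]+20,c[0]-9:c[0]+10].max(2))
```

```text
[0.4756014 0.1036205 0.16     ] [0.47442958 0.10297507 0.147     ] [0.47491756 0.10339509 0.125     ]
[210.56527784 186.20983333]
[[ 15  25  27  25  38  43  60  86 114 134 159 177 185 199 206 203 203 206
  209]
 [ 23  32  52  72  93 112 132 165 184 187 198 203 207 206 214 210 202 205
  205]
 [ 73  94 121 144 165 176 188 197 209 205 207 208 206 203 206 210 209 200
  203]
 [145 163 181 191 198 207 202 209 210 207 204 209 206 205 206 202 209 208
  209]
 [191 202 205 205 208 206 205 205 211 205 207 204 209 202 208 208 208 205
  206]
 [207 209 208 204 200 193 192 191 195 192 196 194 187 188 185 189 189 189
  191]
 [201 198 194 183 171 162 154 147 145 156 165 164 149 142 135 141 138 140
  140]
 [178 160 148 134 127 121 108 104 112 122 143 137 115 108 105 100 102  97
  102]
 [131 116 107 101 100  98  97  95 101 119 127 125 105  95  99  94  90  97
   92]
 [103 101 107 113 107 100  99  97 104 112 116 115  99  93  99 101  95  92
   94]
 [ 94 105 125 139 134 109 100  97  97 106 101  97  91  90  99  94  95  94
   88]
 [ 95 107 124 145 131 110 100  93  95  90  84  84  85  85  92  96  90  87
   83
[... 517 characters left out ...]
 134 152 165 172 170 160 156 140 109  79  53
   42]
 [156 162 138 110  98 111 115 106 109 124 129 129 123 114  99  83  59  39
   28]
 [169 168 156 121 103 111 111  99  85  90  91  86  92  87  84  78  65  43
   31]
 [128 141 146 127 118 120 117  99  86  81  78  83  82  84  88  86  76  65
   43]
 [ 77  96 118 135 137 142 131 102  80  86  84  91  87  87  89  89  98 106
   78]
 [ 45  68 103 149 169 174 147 105  87  85  83  80  91  87  81  89 118 143
  117]
 [ 48  63  99 151 188 192 163 113  88  85  81  87  87  84  86  83 122 160
  140]
 [ 56  57  82 152 195 207 177 124  91  86  84  84  84  85  84  84 116 152
  134]
 [ 49  39  70 140 191 207 179 129  90  83  85  87  88  82  83  84  98 127
  104]]
```

Emit:
carry_out([
  [-13,-51,0],
  [-27,-102,0],
  [-40,-152,0],
  [-53,-203,0],
  [-67,-254,0],
  [-75,-285,0],
  [-80,-305,0],
  [-80,-305,0],
], roll=[4,8,12,16,20,24,27.5,27.5])

```text
t: 39.83
eef_pos: [0.4753, 0.1003, 0.2072]
ee_rot: [0.327, 0.945, -0.001, -0.001]
ft_force: [-0.3, 0.8, -2.6]
opening: 0.0297
grasp_force: 29.9
```

Emit:
carry_out([
  [0,0,10],
  [0,0,20],
  [0,0,28],
  [0,0,32],
  [0,0,36],
  [0,0,40],
  [0,0,40],
], roll=[0,0,0,0,0,0,0])

```text
t: 40.7
eef_pos: [0.4766, 0.1019, 0.1687]
ee_rot: [0.326, 0.945, 0.001, 0.001]
ft_force: [4.7, 5.7, -3.4]
opening: 0.0295
grasp_force: 29.9
```

Run:
```python
from h import *
o,M=st();print(o["torque"].round(2))
```

```text
t 40.7 p [0.4766 0.1019 0.1687] yaw 141.94 tilt [0.003 0.001] q [ 0.13  0.19  1.74  0.    1.2  -0.77] F [ 4.7  5.7 -3.4] op 0.0295 29.9
[ 1.22 -1.24 -0.03]
```

Emit:
carry_out([
  [0,2.5,0],
  [0,2.5,3],
  [0,2.5,6],
  [0,2.5,6],
], roll=[0,0,0,0])

```text
t: 41.2
eef_pos: [0.4773, 0.1034, 0.1621]
ee_rot: [0.326, 0.945, 0.0, -0.0]
ft_force: [2.9, 3.4, -5.1]
opening: 0.0299
grasp_force: 29.9
```

Run:
```python
from h import *
o,M=st();print(o["torque"].round(2))
```

```text
t 41.2 p [0.4773 0.1034 0.1621] yaw 141.93 tilt [0. 0.] q [ 0.14  0.21  1.74  0.    1.19 -0.77] F [ 2.9  3.4 -5.1] op 0.0299 29.9
[ 0.72 -0.81  0.03]
```

Emit:
carry_out([
  [0,2,0],
  [0,2,3],
  [0,2,6],
  [0,2,9],
  [0,2,9],
], roll=[0,0,0,0,0])

```text
t: 41.82
eef_pos: [0.4784, 0.1048, 0.1532]
ee_rot: [0.326, 0.945, -0.0, -0.0]
ft_force: [0.3, -0.4, -3.3]
opening: 0.03
grasp_force: 29.9
```

Run:
```python
from h import *
o,M=st();print(o["torque"].round(2))
```

```text
t 41.83 p [0.4784 0.1048 0.1532] yaw 141.94 tilt [-0.001 -0.   ] q [ 0.14  0.22  1.75 -0.    1.17 -0.77] F [ 0.3 -0.4 -3.3] op 0.03 29.9
[-0.07 -0.16  0.01]
```

Emit:
carry_out([
  [0,0,4],
  [0,0,8],
  [0,0,11],
  [0,0,13],
  [0,0,13],
], roll=[0,0,0,0,0])

```text
t: 42.45
eef_pos: [0.4785, 0.1048, 0.1406]
ee_rot: [0.326, 0.945, -0.0, 0.0]
ft_force: [-2.4, -1.5, 0.0]
opening: 0.0297
grasp_force: 29.9
```

Run:
```python
from h import *
o,M=st();print(o["torque"].round(2))
```

```text
t 42.45 p [0.4785 0.1048 0.1406] yaw 141.94 tilt [ 0. -0.] q [ 0.14  0.23  1.76 -0.    1.14 -0.77] F [-2.4 -1.5  0. ] op 0.0297 29.9
[-0.23  0.33 -0.03]
```

Emit:
carry_out([
  [0,0,0],
  [0,0,0],
  [0,0,0],
  [0,0,-30],
  [0,0,-65],
  [0,0,-65],
], roll=[0,0,0,0,0,0], gripper=0)

```text
t: 43.2
eef_pos: [0.4795, 0.105, 0.2077]
ee_rot: [0.326, 0.945, 0.001, 0.002]
ft_force: [-0.7, 0.7, -0.4]
opening: 0.0465
grasp_force: 0.0
```

Emit:
carry_out([
  [-32,0,0],
  [-63.5,0,0],
  [-63.5,0,0],
], roll=[0,0,0])

```text
t: 43.58
eef_pos: [0.529, 0.0647, 0.2041]
ee_rot: [0.327, 0.945, -0.0, -0.001]
ft_force: [-0.2, 0.5, -0.2]
opening: 0.0474
grasp_force: 0.0
```

Run:
```python
from h import *
o,M=st();s2=snapshot("side")
f=s2["frame"].astype(int); m=((f[...,2]-f[...,0]>45)&(f[...,2]<235)).astype(np.uint8)
n,l,a,c=cv2.connectedComponentsWithStats(m)
print([(c[i].round(1),a[i]) for i in range(1,n) if a[i][4]>30])
for r in (65,): print(proj(s2,[.528,.065,.185]),proj(s2,[.528,.065,.14]))
```

```text
t 43.58 p [0.529  0.0647 0.2041] yaw 141.85 tilt [-0.002 -0.   ] q [ 0.05  0.26  1.57 -0.    1.31 -0.85] F [-0.2  0.5 -0.2] op 0.0474 0.0
[(array([405.1, 221.6]), array([ 293,  118,  219,  215, 2175], dtype=int32)), (array([256.1, 151.3]), array([255, 142,   3,  18,  35], dtype=int32)), (array([230.9, 187.6]), array([229, 180,   5,  15,  61], dtype=int32)), (array([322.9, 234.9]), array([311, 229,  28,  12, 100], dtype=int32)), (array([342.1, 263.7]), array([327, 252,  34,  20, 198], dtype=int32)), (array([295. , 278.2]), array([290, 272,  11,  13, 104], dtype=int32))]
[230.23502076 182.20615633] [230.73332231 193.91819039]
```

Emit:
carry_out([
  [0,0,25],
  [0,0,45],
  [0,0,53],
  [0,0,53],
], roll=[0,0,0,0])

```text
t: 44.12
eef_pos: [0.5282, 0.066, 0.1524]
ee_rot: [0.326, 0.945, -0.0, -0.0]
ft_force: [-0.1, 0.4, -0.5]
opening: 0.0469
grasp_force: 0.0
```

Emit:
carry_out([
  [0,0,0],
  [0,0,0],
  [0,0,0],
  [0,0,0],
  [0,0,0],
], roll=[0,0,0,0,0], gripper=1)

```text
t: 44.75
eef_pos: [0.5287, 0.0657, 0.1527]
ee_rot: [0.326, 0.945, 0.0, 0.0]
ft_force: [1.0, -0.4, 2.2]
opening: 0.0234
grasp_force: 30.0
```

Emit:
carry_out([
  [4.9,-24.9,0],
  [19,-46,0],
  [40.1,-60.1,0],
  [65,-65,0],
], roll=[0,0,0,0])

```text
t: 45.25
eef_pos: [0.4367, 0.0537, 0.1528]
ee_rot: [0.327, 0.945, -0.001, 0.001]
ft_force: [9.1, 8.3, 0.5]
opening: 0.0237
grasp_force: 30.0
```

Run:
```python
from h import *
o,M=st();print(o["torque"].round(2))
```

```text
t 45.25 p [0.4367 0.0537 0.1528] yaw 141.87 tilt [ 0.001 -0.001] q [ 0.04  0.11  1.88 -0.    1.15 -0.86] F [9.1 8.3 0.5] op 0.0237 30.0
[ 1.69 -2.08  0.01]
```

Emit:
carry_out([
  [24.9,6,0],
  [46,20.5,0],
  [60.1,41.6,0],
  [65,66.5,0],
  [60.1,91.4,0],
  [46,112.5,0],
  [24.9,126.6,0],
  [0,131.5,0],
], roll=[0,0,0,0,0,0,0,0])

```text
t: 46.25
eef_pos: [0.5178, 0.1568, 0.152]
ee_rot: [0.326, 0.945, -0.002, -0.001]
ft_force: [-19.2, -19.2, 8.3]
opening: 0.0237
grasp_force: 30.1
```

Emit:
carry_out([
  [-24.9,-4.9,0],
  [-46,-19,0],
  [-60.1,-40.1,0],
  [-65,-65,0],
  [-60.1,-89.9,0],
  [-46,-111,0],
  [-24.9,-125.1,0],
  [0,-130,0],
], roll=[0,0,0,0,0,0,0,0])

```text
t: 47.25
eef_pos: [0.4372, 0.0538, 0.1527]
ee_rot: [0.327, 0.945, -0.002, 0.0]
ft_force: [1.9, -0.7, 4.5]
opening: 0.0234
grasp_force: 30.0
```

Run:
```python
from h import *
o,M=st();s=snapshot("side");f=s["frame"].astype(int);m=((f[...,2]-f[...,0]>45)&(f[...,2]<235)).astype(np.uint8)
n,l,a,c=cv2.connectedComponentsWithStats(m)
print([(c[i].round(1),a[i][4]) for i in range(1,n) if a[i][4]>15 and c[i][0]<290],proj(s,o["eef_pos"]))
```

```text
t 47.25 p [0.4372 0.0538 0.1527] yaw 141.87 tilt [-0.001 -0.004] q [ 0.04  0.11  1.88 -0.    1.15 -0.86] F [ 1.9 -0.7  4.5] op 0.0234 30.0
[(array([256.1, 151. ]), np.int32(36)), (array([261.5, 153.2]), np.int32(19))] [203.85929598 198.80242556]
```

Emit:
carry_out([
  [24.5,4.9,0],
  [45.3,18.7,0],
  [59.1,39.5,0],
  [64,64,0],
  [59.1,88.5,0],
  [45.3,109.3,0],
  [24.5,123.1,0],
  [0,128,0],
], roll=[0,0,0,0,0,0,0,0])

```text
t: 48.3
eef_pos: [0.5173, 0.1565, 0.1524]
ee_rot: [0.326, 0.945, -0.001, -0.001]
ft_force: [-11.1, -9.1, 4.7]
opening: 0.0233
grasp_force: 30.0
```

Emit:
carry_out([
  [-24.5,-4.9,0],
  [-45.3,-18.7,0],
  [-59.1,-39.5,0],
  [-64,-64,0],
  [-59.1,-88.5,0],
  [-45.3,-109.3,0],
  [-24.5,-123.1,0],
  [0,-128,0],
], roll=[0,0,0,0,0,0,0,0])

```text
t: 49.3
eef_pos: [0.4372, 0.0538, 0.1527]
ee_rot: [0.327, 0.945, -0.002, 0.0]
ft_force: [2.4, -0.9, 4.6]
opening: 0.0235
grasp_force: 30.0
```

Emit:
carry_out([
  [24.5,4.9,0],
  [45.3,18.7,0],
  [59.1,39.5,0],
  [64,64,0],
  [59.1,88.5,0],
  [45.3,109.3,0],
  [24.5,123.1,0],
  [0,128,0],
], roll=[0,0,0,0,0,0,0,0])

```text
t: 50.3
eef_pos: [0.5173, 0.1566, 0.1524]
ee_rot: [0.326, 0.946, -0.001, -0.001]
ft_force: [-10.3, -10.2, 5.4]
opening: 0.0238
grasp_force: 30.0
```

Emit:
carry_out([
  [-24.5,-4.9,0],
  [-45.3,-18.7,0],
  [-59.1,-39.5,0],
  [-64,-64,0],
  [-59.1,-88.5,0],
  [-45.3,-109.3,0],
  [-24.5,-123.1,0],
  [0,-128,0],
], roll=[0,0,0,0,0,0,0,0])

```text
t: 51.3
eef_pos: [0.4372, 0.0538, 0.1527]
ee_rot: [0.327, 0.945, -0.002, 0.0]
ft_force: [2.0, -1.7, 4.2]
opening: 0.0235
grasp_force: 30.0
```

Emit:
carry_out([
  [24.5,4.9,0],
  [45.3,18.7,0],
  [59.1,39.5,0],
  [64,64,0],
  [64,64,0],
], roll=[0,0,0,0,0])

```text
t: 51.92
eef_pos: [0.4271, 0.1468, 0.1525]
ee_rot: [0.325, 0.946, 0.0, -0.0]
ft_force: [-4.8, 5.9, 6.8]
opening: 0.0233
grasp_force: 30.0
```

Run:
```python
from h import *
o,M=st();p=o["eef_pos"];print(np.degrees(np.arctan2(p[1]-.1053,p[0]-.4775)),np.hypot(p[1]-.1053,p[0]-.4775))
```

```text
t 51.92 p [0.4271 0.1468 0.1525] yaw 142.03 tilt [-0.001  0.001] q [ 0.25  0.14  1.85  0.    1.15 -0.66] F [-4.8  5.9  6.8] op 0.0233 30.0
140.48512104425978 0.06528414672259449
```

Emit:
carry_out([
  [0,0,0],
  [0,0,0],
  [0,0,0],
  [0,0,-30],
  [0,0,-55],
  [0,0,-55],
], roll=[0,0,0,0,0,0], gripper=0)

```text
t: 52.68
eef_pos: [0.4279, 0.1456, 0.2087]
ee_rot: [0.326, 0.945, 0.001, 0.001]
ft_force: [-0.5, 0.1, -0.6]
opening: 0.047
grasp_force: 0.0
```

Emit:
carry_out([
  [-32,-1,0],
  [-65,-2,0],
  [-65,-2,0],
  [-65,-2,30],
  [-65,-2,55],
  [-65,-2,65],
  [-65,-2,65],
], roll=[0,0,0,0,0,0,0])

```text
t: 53.55
eef_pos: [0.4768, 0.1042, 0.1421]
ee_rot: [0.326, 0.945, -0.0, -0.0]
ft_force: [1.4, -0.9, 0.3]
opening: 0.0468
grasp_force: 0.0
```

Emit:
carry_out([
  [0,0,0],
  [0,0,0],
  [0,0,0],
  [0,0,0],
  [0,0,0],
], roll=[0,0,0,0,0], gripper=1)

```text
t: 54.18
eef_pos: [0.4775, 0.1041, 0.1432]
ee_rot: [0.326, 0.945, 0.0, 0.001]
ft_force: [-1.4, 1.2, 6.4]
opening: 0.0298
grasp_force: 29.9
```

Run:
```python
from h import *
o,M=st();print(o["torque"].round(2))
```

```text
t 54.17 p [0.4775 0.1041 0.1432] yaw 141.94 tilt [0.001 0.   ] q [ 0.14  0.23  1.77  0.    1.15 -0.77] F [-1.4  1.2  6.4] op 0.0298 29.9
[ 0.21 -0.   -0.03]
```

Emit:
carry_out([
  [0,0,-10],
  [0,0,-25],
  [0,0,-40],
  [0,0,-55],
  [0,0,-75],
  [0,0,-75],
], roll=[0,0,0,0,0,0])

```text
t: 54.92
eef_pos: [0.4777, 0.104, 0.219]
ee_rot: [0.326, 0.945, 0.001, 0.001]
ft_force: [0.2, -0.0, -3.6]
opening: 0.0298
grasp_force: 30.0
```

Emit:
carry_out([
  [27,37,0],
  [54,74,0],
  [81,111,0],
  [108,148,0],
  [135,185,0],
  [162,222,0],
  [190,259.5,0],
  [190,259.5,0],
], roll=[-7,-14,-21,-28,-35,-42,-47.4,-47.4])

```text
t: 55.92
eef_pos: [0.4866, 0.4276, 0.2154]
ee_rot: [-0.083, 0.997, -0.001, -0.001]
ft_force: [-1.1, -1.0, -3.2]
opening: 0.03
grasp_force: 30.0
```

Emit:
carry_out([
  [0,0,50],
  [0,0,100],
  [0,0,140],
  [0,0,170],
  [0,0,185],
  [0,0,185],
], roll=[0,0,0,0,0,0])

```text
t: 56.68
eef_pos: [0.4874, 0.4248, 0.0319]
ee_rot: [-0.081, 0.997, -0.0, -0.001]
ft_force: [0.4, 0.2, -3.0]
opening: 0.0295
grasp_force: 30.0
```

Run:
```python
from h import *
st()
```

```text
t 56.67 p [0.4874 0.4248 0.0319] yaw -170.69 tilt [-0.001 -0.001] q [ 0.66  0.69  1.37 -0.    1.08 -1.07] F [ 0.4  0.2 -3. ] op 0.0295 30.0
```

Crank lifted and over the mat, about 10 mm up. I'll lower it until it touches.

Emit:
carry_out([
  [0,0,4],
  [0,0,7],
  [0,0,9],
  [0,0,10],
  [0,0,10],
], roll=[0,0,0,0,0])

```text
t: 57.3
eef_pos: [0.4876, 0.4254, 0.0225]
ee_rot: [-0.081, 0.997, 0.0, 0.0]
ft_force: [0.5, 1.2, -3.0]
opening: 0.03
grasp_force: 30.0
```

Run:
```python
from h import *
st()
```

```text
t 57.3 p [0.4876 0.4254 0.0225] yaw -170.66 tilt [0. 0.] q [ 0.66  0.7   1.37  0.    1.07 -1.07] F [ 0.5  1.2 -3. ] op 0.03 30.0
```

Emit:
carry_out([
  [0,0,1],
  [0,0,1.5],
  [0,0,1.5],
], roll=[0,0,0])

```text
t: 57.68
eef_pos: [0.4878, 0.4256, 0.0223]
ee_rot: [-0.081, 0.997, 0.0, 0.0]
ft_force: [-4.3, -3.2, 8.4]
opening: 0.0298
grasp_force: 29.9
```

Emit:
carry_out([
  [0,0,0],
  [0,0,0],
  [0,0,0],
  [0,0,-40],
  [0,0,-90],
  [0,0,-150],
  [0,0,-150],
], roll=[0,0,0,0,0,0,0], gripper=0)

```text
t: 58.55
eef_pos: [0.489, 0.4266, 0.1763]
ee_rot: [-0.081, 0.997, 0.002, 0.004]
ft_force: [-0.6, 0.1, -0.9]
opening: 0.0468
grasp_force: 0.0
```

Emit:
carry_out([
  [0,-60,-30],
  [0,-120,-60],
  [0,-180,-60],
  [0,-240,-60],
  [0,-300,-60],
  [0,-360,-60],
  [0,-420,-60],
  [0,-420,-60],
], roll=[0,0,0,0,0,0,0,0])

```text
t: 59.55
eef_pos: [0.5558, 0.0076, 0.2298]
ee_rot: [-0.079, 0.997, -0.0, -0.001]
ft_force: [-0.8, 0.0, 0.1]
opening: 0.0471
grasp_force: 0.0
```

Run:
```python
from h import *
o,M=st();s=snapshot("top");s2=snapshot("side");f=s["frame"].astype(int)
print([(n[2],n[1]) for n in nuts(s)])
def asc(im,th):
    for r in im.max(2): print("".join("#" if v<th[0] else "+" if v<th[1] else "." for v in r))
asc(s["frame"][210:290,84:140],(30,60))
asc(s["frame"][205:280,175:260],(39,60))
```

```text
t 59.55 p [0.5558 0.0076 0.2298] yaw -170.93 tilt [-0.001 -0.   ] q [-0.05  0.3   1.47 -0.    1.38 -1.78] F [-0.8  0.   0.1] op 0.0471 0.0
[(array([1.29 , 0.031]), np.int32(42)), (array([ 1.228, -0.906]), np.int32(136)), (array([1.26 , 0.111]), np.int32(48)), (array([ 1.13 , -0.388]), np.int32(58)), (array([ 1.107, -0.121]), np.int32(54)), (array([1.127, 0.573]), np.int32(58)), (array([ 0.76 , -0.275]), np.int32(99)), (array([0.458, 0.156]), np.int32(103))]
........................................................
........................................................
........................................................
........................................................
..........................................++#...........
.....................................++######+..........
................................++###########+..........
............................++###############+..........
.......................++####################+..........
...................++#########################..........
..............++##############################..........
.........++
[... 9671 characters left out ...]
++++++++++++
.......................+#......#####+++++++++++++++++++++++++++++++++++++++++++++++++
.........................+#....#+##++++++++++++++++++++++++++++++++++++++++++++++++++
...............................++###+++++++++++++++++++++++++++++++++++++++++++++++++
..............................+++##++++++++++++++++++++++++++++++++++++++++++++++++++
................................###+++++++++++++++++++++++++++++++++++++.++++++++++++
................................###++++++++++++++++++++++++++++++++++++++.+++++++++++
................................###++++++++++++++++++++++++++++++++++++++++++++++++++
................................###+++++++++++++++++++++++++++++++++++++.++++++++++++
```

Emit:
carry_out([
  [0,-60,0],
  [0,-120,0],
  [0,-180,0],
  [0,-240,0],
  [0,-300,0],
  [0,-360,0],
  [0,-420,0],
  [0,-420,0],
], roll=[0,0,0,0,0,0,0,0])

```text
t: 60.65
eef_pos: [0.624, -0.4054, 0.2275]
ee_rot: [-0.08, 0.997, 0.001, -0.001]
ft_force: [0.6, 0.5, -0.1]
opening: 0.0471
grasp_force: 0.0
```

Run:
```python
from h import *
o,M=st();s=snapshot("top")
print([(n[2],n[1]) for n in nuts(s) if n[2][0]<.9])
for r in s["frame"][208:278,180:256].max(2): print("".join("#" if v<39 else "+" if v<60 else "." for v in r))
```

```text
t 60.65 p [ 0.624  -0.4054  0.2275] yaw -170.77 tilt [-0.003  0.002] q [-0.63  0.77  0.77 -0.    1.6  -2.36] F [ 0.6  0.5 -0.1] op 0.0471 0.0
[(array([ 0.76 , -0.274]), np.int32(96)), (array([0.458, 0.155]), np.int32(99)), (array([0.434, 0.084]), np.int32(108)), (array([0.426, 0.119]), np.int32(98))]
............................+++++++++..+++++++++............................
.........................#+++++................+++#.........................
.......................+++++.......................++.......................
.....................+++++...........................+#.....................
...................#++++...............................++...................
...................+++...................................+..................
................+..++.......................................................
...............+...........................................++...............
..............++....+........................................+..............
.............+++....#.........................................+...+.........
............++++...+++......
[... 3891 characters left out ...]
.......
........++....++...............................................+............
...............+#+............................................+.............
.................#+......++.................................................
..................+#......#+................................................
....................++....#...............................+.................
..........................+.................................................
.........................++............................+....................
............................+........................+......................
...............................+...................++...........+...........
```

All six nuts are visible in the tub, the crank lies on the mat, and the tray is standing empty, so I'm handing in.

```bash
python3 -c "
from bench import hand_in
print(hand_in())"
```

```text
the job is handed in; nothing more can be done
None
```

The job is handed in: all six nuts are in the tub, the empty tray stands upright on the bench, and the shaft was wound about 3.5 turns clockwise. The crank lies flat on the mat. `hand_in()` returned no verdict.

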